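Put the warband's tray away in the display stand

TASK

First take the broken column out of the tray's way and put it in the cardboard scenery box. Then stand the tall horned champion upright on the movement tray with the two guards, and slide the tray (do not lift it clear of the surface) off the game board, up over the small step and fully home under the clear shelf of the display stand, until the spring catch has popped up behind it. Nobody on the tray may fall over, and the two other figures on the board stay where they are.

Things in the scene. Friction and masses are not known exactly. Their poses are not given: they have to be found in the camera images.
- board: Dark grey game board, fixed slab 500 (x) x 380 (y) x 20 mm high on the table. Origin at table level under the middle of its far edge, which meets the stand; spans x -500 to 0, y -180 to 200 mm; x points to the stand (to the robot's left), y to the robot. All else of the task stands on it. Fixed low ruins up to 100 mm above the table: corner x below -400, y below -50 mm; and x -110 to 0, y above 105 mm.
- stand: Fixed display stand against the board's far edge (2 mm gap). Origin at table level under the middle of its front edge; x points inward (sliding direction). Wood floor 180 (x) x 200 (y) mm, top 24 mm above the origin: a 4 mm step up from the board. Guides 10 mm high leave a lane 99 mm wide about y = 0 from x = 30 mm, flared to 125 mm at the mouth (x = 0). A stop lip at x = 161 mm ends it.
- shelf_edge (a point): Middle of the lower front edge of the stand's clear acrylic shelf, 200 mm wide, 4 mm thick, 155 mm above the table, x inward. It roofs the lane from here (stand x = 52 mm) inward, on four thin posts at y = +-90 mm (stand x 105 and 170 mm). With the tray home its handle's centre is 4 to 10 mm short of here, 93 mm below: only a tool tilted some 30 to 45 degrees, fingers leaning inward, gets at it.
- catch (a joint): Spring catch in the stand's floor, 40 mm wide about y = 0: a bump 5 mm high, ramped from x = 10 mm to an upright back face at x = 26 mm of the stand. 0 = up, grows (m) as it is pressed down, about 0.005 while the tray passes over it; under 1 N presses it down. When the tray's rear edge has passed x = 26 mm it springs up behind the tray and holds it.
- tray_handle (a point): Centre of the grip of the light wooden movement tray, x towards its nose, z up. The handle is an upright tab 24 (x) x 12 (y) mm at the tray's rear, its top 14 mm above this point. The tray is 130 (x) x 90 (y) mm, about 0.22 kg: rear edge 16 mm behind this point, nose 114 mm ahead, underside 38 mm below. The last 15 mm of the underside at the nose slope up 8 mm, so that it rides up steps.
- tray_room (a point): Middle of the free standing room on the tray, on its floor, 39 mm ahead of the handle's centre and 34 mm below it (floor 4 mm thick; rim 6 mm above the floor, 9 mm at the nose). x towards the nose. The two guards stand about 40 mm ahead of here, 22 mm to either side.
- champion_mid (a point): Middle of the torso of the champion, a plain grey resin figure, the tallest one: 88 mm tall with two horns, upright round body 22 mm in diameter (good to grip), round black base 36 mm in diameter. This point is 52 mm above the underside of its base. It weighs about 60 g. It stands in the row of three figures along the board's side away from the robot.
- guard_a_mid (a point): Middle of a guard standing loose on the tray: grey figure with a spear, 52 mm tall (spear to 59), base 32 mm in diameter. This point is 26 mm above the underside of its base.
- guard_b_mid (a point): Middle of the other guard standing loose on the tray: grey figure with a shield, 52 mm tall, base 32 mm in diameter. This point is 26 mm above the underside of its base.
- column_mid (a point): Middle of the broken stone column, a scenery piece standing between the tray's nose and the step: round shaft 28 mm in diameter on a square foot 34 x 34 x 6 mm, shaft to 52 mm, ragged top to 58 mm. This point is 26 mm above its underside. About 70 g.
- scenery_box: Empty open cardboard box fixed on the board behind the tray (to the robot's right), 140 x 140 x 45 mm high, walls 4 mm; origin under its centre, floor about 4 mm above the origin.
- other_a_mid (a point): Middle (28 mm above its underside) of a broad-shouldered bystander figure 56 mm tall, base 36 mm, in the row along the board's side away from the robot; leave it alone.
- other_b_mid (a point): Middle (25 mm above its underside) of a bystander figure with a spear, 50 mm tall, base 32 mm, in the row along the board's side away from the robot; leave it alone.

How it is judged:
On the way, in this order (a step that is already met when the one before it is completed fails the run):
1. the column is in the scenery box, let go (x of column_mid in the frame of scenery_box between -0.068 and 0.068 m and y of column_mid in the frame of scenery_box between -0.068 and 0.068 m and z of column_mid in the frame of scenery_box below 0.045 m and contact force between the fingers and column below 0.1 N), for 0.2 s.
2. the champion stands upright on the tray, let go (x of champion_mid in the frame of tray_handle between 0.015 and 0.105 m and y of champion_mid in the frame of tray_handle between -0.04 and 0.04 m and z of champion_mid in the frame of tray_handle between 0.013 and 0.023 m and angle between champion_mid's own z axis and vertical below 0.17 rad and contact force between the fingers and champion below 0.1 N), for 0.2 s.
3. the tray's nose has slid over the step, all figures standing on it (x of tray_handle in the frame of stand above -0.08 m and x of champion_mid in the frame of tray_handle between 0.015 and 0.105 m and y of champion_mid in the frame of tray_handle between -0.04 and 0.04 m and z of champion_mid in the frame of tray_handle between 0.013 and 0.023 m and angle between each of champion_mid, guard_a_mid, guard_b_mid's own z axis and vertical below 0.17 rad and x of guard_a_mid in the frame of tray_handle between 0.015 and 0.105 m and y of guard_a_mid in the frame of tray_handle between -0.04 and 0.04 m and z of guard_a_mid in the frame of tray_handle between -0.013 and -0.003 m and x of guard_b_mid in the frame of tray_handle between 0.015 and 0.105 m and y of guard_b_mid in the frame of tray_handle between -0.04 and 0.04 m and z of guard_b_mid in the frame of tray_handle between -0.013 and -0.003 m), for 0.05 s.
4. the tray is home and the catch is up behind it (x of tray_handle in the frame of stand between 0.039 and 0.055 m and y of tray_handle in the frame of stand between -0.012 and 0.012 m and z of tray_handle in the frame of stand between 0.057 and 0.067 m and angle between the x axis of tray_handle and the x axis of stand, either way round below 0.09 rad and angle between tray_handle's own z axis and vertical below 0.06 rad and value of joint catch below 0.002 m), for 0.2 s.
At the end, for the whole second after the job is handed in: The tray lies flat and straight in the stand's lane with its handle 39 to 55 mm inward of the stand's front edge, the catch is up (under 2 mm pressed) behind it, the champion and both guards stand upright (within about 10 degrees) on the tray's floor, and the column is in the scenery box (all of step 4 and x of champion_mid in the frame of tray_handle between 0.015 and 0.105 m and y of champion_mid in the frame of tray_handle between -0.04 and 0.04 m and z of champion_mid in the frame of tray_handle between 0.013 and 0.023 m and angle between each of champion_mid, guard_a_mid, guard_b_mid's own z axis and vertical below 0.17 rad and x of guard_a_mid in the frame of tray_handle between 0.015 and 0.105 m and y of guard_a_mid in the frame of tray_handle between -0.04 and 0.04 m and z of guard_a_mid in the frame of tray_handle between -0.013 and -0.003 m and x of guard_b_mid in the frame of tray_handle between 0.015 and 0.105 m and y of guard_b_mid in the frame of tray_handle between -0.04 and 0.04 m and z of guard_b_mid in the frame of tray_handle between -0.013 and -0.003 m and x of column_mid in the frame of scenery_box between -0.068 and 0.068 m and y of column_mid in the frame of scenery_box between -0.068 and 0.068 m and z of column_mid in the frame of scenery_box below 0.045 m); the robot touches nothing.
It fails at once if the tray was lifted clear of the surfaces (handle more than about 20 mm higher than in sliding) (height (world z) of tray_handle above 0.082 m).
It fails at once if the tray was tipped more than about 14 degrees (angle between tray_handle's own z axis and vertical above 0.25 rad).
It fails at once if a guard fell over (angle between any of guard_a_mid, guard_b_mid's own z axis and vertical above 0.7 rad).
It fails at once if the champion fell over (angle between champion_mid's own z axis and vertical above 0.9 rad).
It fails at once if one of the two other figures was moved more than 30 mm (distance of any of other_a_mid, other_b_mid from where it was at the start of the episode above 0.03 m).
It also fails if it takes over 61 s, if anything falls off the work surface, if the arm or the gripper's body presses on something with over 40 N, if the wrist force passes 120 N, or if a joint passes its speed limit or range.

ROBOT

A 7-joint arm with a two-finger parallel gripper is mounted at the origin on the work surface. World frame = base frame: x ahead of the robot, y to its left, z up, the work surface at z = 0. Lengths are in m, angles in rad, forces in N, time in s.
With the tool pointing down it reaches from about 0.425 to 0.925 m from the base axis. Payload 6.8 kg.
Tool frame: the origin (TCP) lies on the front face of the gripper's body, between the roots of the fingers; the fingertips stand 73 mm ahead of it and the grasp point (between the pads) lies 54 mm ahead of it; z points along the fingers, y is the direction in which the jaws open and shut (so a half turn about z gives the same grasp; the last joint's range is limited). The gripper opens to 85 mm and grips with 20 to 120 N. Pads are 22 mm wide; open, the fingers measure 114 mm over their backs; the gripper's body (76 mm by 85 mm) begins 54 mm behind the grasp point. The pads swing forward as they close: fully open they stand 13 mm farther back than shut.
Start: joints at [1.12, 0.477, 0.022, 1.555, -0.011, 1.109, -0.083], TCP at [0.227, -0.636, 0.304] pointing down, gripper open.
Joint ranges: [-2.96, 2.96], [-0.34, 2.1], [-1.41, 1.46], [0.24, 2.44], [-1.37, 4.51], [0.17, 1.92], [-2.96, 2.96]. Speed limits (rad/s): [2.39, 2.39, 3.14, 3.14, 3.14, 3.14, 3.14].

INTERFACE

Orientations are given as a unit quaternion [w, x, y, z].
In Python, from station import get_obs, read_camera, hand_in, spot_in, cut_out, spot_point gives the robot as it stands. The module is installed in compiled form; this text tells all that it offers.
- The arm moves only by the tool move_arm, never from a script. Its arguments are lists of equal length, an entry for each row: "gripper": the opening, from 0 (shut) to 1 (fully open); "xyz": the shift along the tool's x, y, z in cm, a list of three; "twist": the turn about the tool's z in rad. A call has 1 to 5 rows; each row is the pose to reach, as a shift and turn from the pose commanded when the call began, along the tool's axes at that moment; what a row does not reach only later rows make up. A row lasts 1/12 s, in which the tool goes at most 41.7 mm and 7.16 degrees, less where a joint would pass 70% of its speed; a pose out of reach is approached as far as the arm can. A call with a gripper value outside its range is refused whole. The fingers move at their own pace and stop on an object; "squeeze" is the grip in N (left out, the last holds). Time passes only in rows, so rows that repeat a pose let the fingers close. It gives the time, the measured TCP pose, the force and the opening at its end, in the units of the state.
- get_obs(): the state, without advancing time (a new reading comes with each control period).
- read_camera(name): name is "scene" or "side" or "wrist"; returns a dict with "pixels" (384x512x3 uint8, red, green, blue), "fx", "fy", "cx", "cy" (pixels), "k1" (the pictures are not rectified: a ray, as slopes to the right and down, at radius r is drawn at 1 + k1 r^2 times it, then the intrinsics apply), "R" (3x3) and "t" (3): a world point X has camera coordinates R X + t. Camera axes: x right, y down, z forward; pixel columns grow to the right and rows downward; lengths in m; the calibration is good to about 2 mm. A picture is of the moment at which its call begins. There is no depth.
- hand_in(): hands the job in, once; it reports no verdict.
Trained networks look in the newest picture that a camera, given by its name, has taken for a name from the list of things; names that differ only in an ending like _2 or _b are one class to them, and where a whole thing is asked for, a point or a joint stands for the part that bears it (a point fixed in the world has none). Each returns a list of dicts, best first, with "p" (0 to 1); they miss things now and then, are a little off and sometimes report something else, mostly with a low value. They report only what shows in the picture. A call takes as long as a camera call.
- spot_in(query, camera): "centre" ([x, y, z] in m, in world coordinates, good to about 4 mm: the middle of the surface that is visible of it).
- cut_out(query, camera): "pixels" (384x512 bool, what is visible of it).
- spot_point(query, camera): "centre" ([x, y, z] in m, in world coordinates, good to about 4 mm: a listed point, or the origin of a listed thing).
The state is a dict: "t": time; "q": joint angles; "joint_vel": joint speeds; "joint_torque": joint torques, N m; "eef_pos": TCP position; "tool_rot": TCP orientation; "contact_force": force on the tool from outside, world axes, zero at the start; "torque": the same for the moment, N m; "gripper_width": opening from 0.0 (shut) to 1.0 (fully open).
Only numpy, scipy, OpenCV 4.12 (cv2) and the standard library are available. Lean on these libraries where they do the work, as an engineer would, in place of code of your own. Each camera call takes 0.05 s, during which the arm holds its last target.

## Working session

There is one attempt and no reset: what is moved stays moved. The work goes in short steps, Python scripts to look and compute and a tool call to move; the robot and the scene stay as the last step left them, time stands still between calls to the robot, and variables do not carry over. Pictures are saved under pics/ and viewed, and the job is handed in when it is done.

Besides the shell and the picture viewer there is one more tool, called as name(argument=value, ...) on one line, values as JSON. move_arm: Moves the arm, as the interface text tells. Its arguments: {"type":"object","properties":{"gripper":{"type":"array","items":{"type":"number"}},"xyz":{"type":"array","items":{"type":"array","items":{"type":"number"}}},"twist":{"type":"array","items":{"type":"number"}},"squeeze":{"type":"number"}},"required":["gripper","xyz","twist"]}

```bash
ls; mkdir -p pics
cat > h.py <<'E'
import numpy as np, cv2
from station import *
from scipy.spatial.transform import Rotation as Ro
def save(cam,name):
    d=read_camera(cam); cv2.imwrite('pics/'+name,cv2.cvtColor(d['pixels'],cv2.COLOR_RGB2BGR)); return d
def st():
    o=get_obs(); q=o['tool_rot']; R=Ro.from_quat([q[1],q[2],q[3],q[0]]).as_matrix()
    print('t',round(o['t'],2),'tcp',np.round(o['eef_pos'],4),'z',np.round(R[:,2],3),'y',np.round(R[:,1],3),'F',np.round(o['contact_force'],1),'g',round(o['gripper_width'],3)); return o,R
E
python3 - <<'E'
from h import *
print({k:np.round(v,3) for k,v in get_obs().items()})
for c in ['scene','side','wrist']: 
    d=save(c,c+'0.png'); print(c,np.round(d['R'],3).tolist(),np.round(d['t'],3),d['fx'],d['k1'])
names='board stand shelf_edge tray_handle tray_room champion_mid guard_a_mid guard_b_mid column_mid scenery_box other_a_mid other_b_mid catch'.split()
for n in names:
  for c in ['scene','side']:
    print(n,c,[(np.round(r['centre'],3).tolist(),round(r['p'],2)) for r in spot_point(n,c)][:3])
st()
E
```

```text
pics
{'t': np.float64(0.0), 'q': array([ 1.12 ,  0.478,  0.022,  1.556, -0.012,  1.109, -0.083]), 'joint_vel': array([-0.001,  0.   , -0.   ,  0.001,  0.   ,  0.   , -0.002]), 'joint_torque': array([-0.0000e+00, -5.9645e+01,  1.6080e+00, -2.8119e+01,  1.3000e-02,
        9.0000e-03,  0.0000e+00]), 'eef_pos': array([ 0.227, -0.635,  0.303]), 'tool_rot': array([-0.001,  0.985,  0.171, -0.   ]), 'contact_force': array([ 0.086, -0.472, -0.22 ]), 'torque': array([-0.005,  0.046,  0.015]), 'gripper_width': np.float64(0.998)}
scene [[0.344, 0.938, -0.024], [0.57, -0.23, -0.789], [-0.746, 0.258, -0.614]] [-0.137 -0.227  1.182] 347.7948786428666 -0.09076993009287045
side [[-0.886, -0.464, -0.018], [-0.206, 0.427, -0.881], [0.416, -0.776, -0.474]] [0.444 0.252 0.604] 380.6595896641863 0.027444862366938327
wrist [[0.337, -0.941, -0.001], [-0.903, -0.324, 0.282], [-0.265, -0.094, -0.96]] [-0.674 -0.038  0.378] 283.5802231189516 0.0044002760486381584
board scene [([0.478, 0.148, -0.004], 0.83)]
board side [([0.458, 0.202, 0.154], 0.58)]
stand scene [([0.455, 0.146, -0.001], 0.94), ([0.487, -0.02,
[... 667 characters left out ...]
055, 0.05], 0.53)]
guard_b_mid side [([0.502, 0.056, 0.05], 0.57)]
column_mid scene [([0.478, 0.116, 0.044], 0.84)]
column_mid side []
scenery_box scene [([0.402, -0.227, 0.02], 0.78)]
scenery_box side [([0.403, -0.226, 0.022], 0.96)]
other_a_mid scene [([0.601, -0.036, 0.05], 0.85)]
other_a_mid side [([0.604, -0.037, 0.051], 0.69), ([0.604, -0.164, 0.044], 0.56)]
other_b_mid scene [([0.604, -0.16, 0.047], 0.82)]
other_b_mid side [([0.602, -0.165, 0.042], 0.57)]Traceback (most recent call last):
  File "<stdin>", line 8, in <module>
ValueError: it knows: board, champion_mid, column_mid, guard_a_mid, guard_b_mid, other_a_mid, other_b_mid, scenery_box, shelf_edge, stand, tray_handle, tray_room
```

View pics/scene0.png

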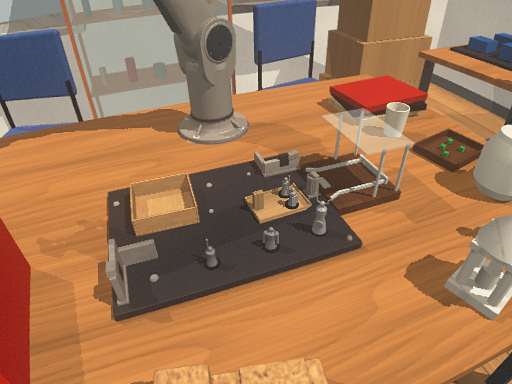

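View pics/side0.png

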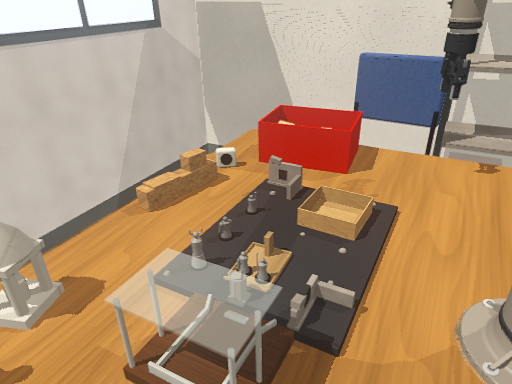

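View pics/wrist0.png

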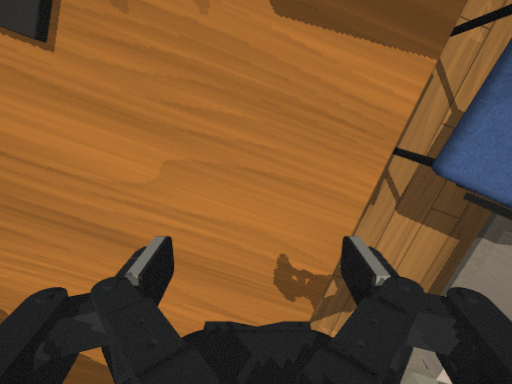

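```bash
python3 -c "
from h import *
st()"
```

```text
t 1.35 tcp [ 0.2269 -0.6357  0.3039] z [ 0. -0. -1.] y [ 0.336 -0.942  0.   ] F [-0.3  0.5 -0.1] g 1.0
```

The scene view shows the column at about (314,183), just ahead of the tray (280,203). The box is at (163,203) and the champion at (320,218). The side view agrees. Next I'll measure the yaw of the board and stand, and refine the tray pose.

```bash
cat >> h.py <<'E'
def ray(d,uv):
    K=np.array([[d['fx'],0,d['cx']],[0,d['fy'],d['cy']],[0,0,1]])
    p=cv2.undistortPoints(np.array(uv,float).reshape(-1,1,2),K,np.array([d['k1'],0,0,0,0.])).reshape(-1,2)
    w=np.c_[p,np.ones(len(p))]@d['R']; return -d['R'].T@d['t'],w
def onz(d,uv,z):
    C,w=ray(d,uv); s=(z-C[2])/w[:,2]; return C+w*s[:,None]
def proj(d,X):
    c=np.array(X).reshape(-1,3)@d['R'].T+d['t']; s=c[:,:2]/c[:,2:]; r2=(s**2).sum(1,keepdims=True); s=s*(1+d['k1']*r2)
    return s*[d['fx'],d['fy']]+[d['cx'],d['cy']]
E
python3 - <<'E'
from h import *
for c in ['scene','side']:
    d=save(c,c+'1.png')
    for n in ['board','stand','tray_handle']:
        r=cut_out(n,c)
        for k in r[:1]:
            m=k['pixels'].astype(np.uint8)
            print(c,n,round(k['p'],2),m.sum())
            img=cv2.cvtColor(d['pixels'],cv2.COLOR_RGB2BGR); cs,_=cv2.findContours(m,0,1)
            cv2.drawContours(img,cs,-1,(0,255,0),1); cv2.imwrite(f'pics/m_{c}_{n}.png',img)
            if n=='board':
                pts=np.vstack(cs)[:,0].astype(float)
                P=onz(d,pts,0.02)
                hull=cv2.minAreaRect(P[:,:2].astype(np.float32)); print(hull, cv2.boxPoints(hull))
big=[cv2.resize(read_camera('scene')['pixels'][130:260,230:420],None,fx=4,fy=4,interpolation=cv2.INTER_CUBIC)]
cv2.imwrite('pics/zs.png',big[0][:,:,::-1])
big=cv2.resize(read_camera('side')['pixels'][180:384,120:320],None,fx=3,fy=3,interpolation=cv2.INTER_CUBIC)
cv2.imwrite('pics/zd.png',big[:596,:,::-1])
E
```

```text
scene board 0.93 20741
((0.4595032036304474, -0.09372016787528992), (0.5367099642753601, 0.4304727017879486), 89.63467407226562) [[ 0.24256018 -0.36069733]
 [ 0.6730241  -0.36344206]
 [ 0.6764462   0.173257  ]
 [ 0.24598229  0.17600173]]
scene stand 0.71 6454
scene tray_handle 0.82 1370
side board 0.62 1171
((0.4868566393852234, -0.0218445286154747), (0.09617985785007477, 0.163666769862175), 2.2300469875335693) [[ 0.43561885  0.05805562]
 [ 0.44198743 -0.10548721]
 [ 0.5380944  -0.10174467]
 [ 0.5317259   0.06179815]]
side stand 0.76 17823
side tray_handle 0.72 992
```

View pics/zs.png

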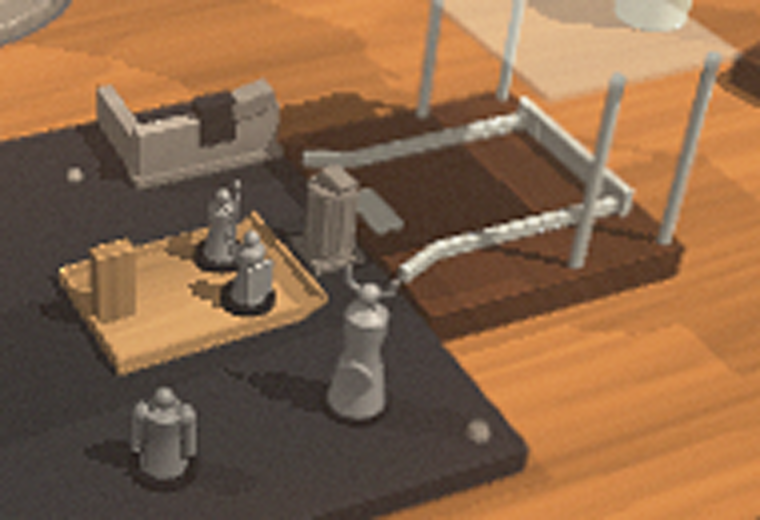

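View pics/zd.png

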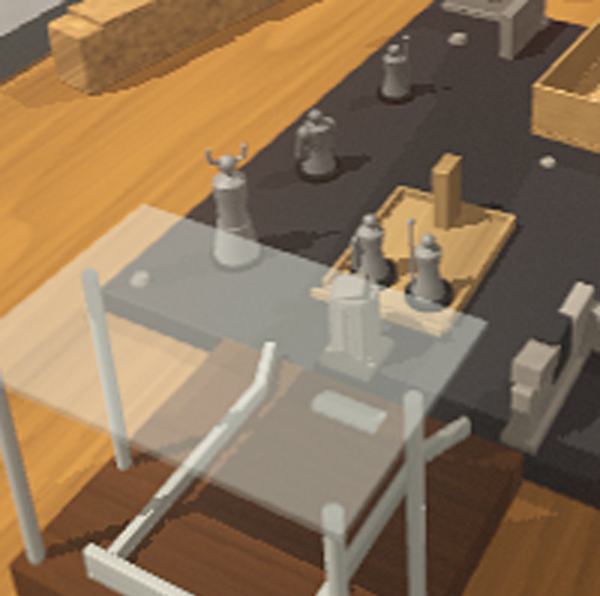

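View pics/m_scene_board.png

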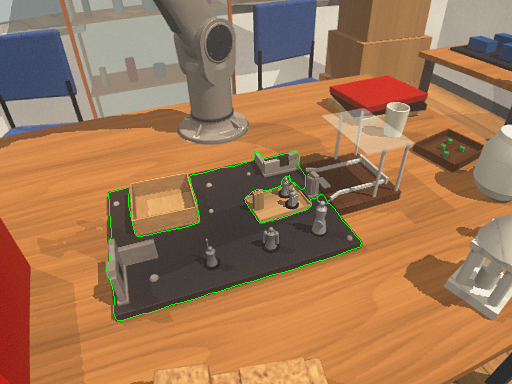

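Run:
```python
from h import *
d=read_camera('scene')
f=lambda l,z:print(np.round(onz(d,np.array(l)/4+[230,130],z),3)[:,:2].tolist())
f([(345,158),(515,118),(435,248),(605,202)],.034) # guides
f([(355,190),(375,190),(380,228),(403,228)],.027) #catch
f([(60,270),(118,372),(326,298),(255,213)],.028) # tray
f([(430,345),(525,455)],.02)  # board far edge corner
e=read_camera('side')
g=lambda l,z:print(np.round(onz(e,np.array(l)/3+[120,180],z),3)[:,:2].tolist())
g([(268,372),(115,555),(430,432)],.034)
g([(312,408),(318,393),(384,412),(376,430)],.027)
g([(400,188),(515,213),(450,332),(312,292)],.028)
g([(105,295)],.02); g([(0,380),(145,207),(487,320)],.157)
```

```text
[[0.409, 0.171], [0.409, 0.301], [0.513, 0.175], [0.513, 0.298]]
[[0.435, 0.165], [0.439, 0.177], [0.476, 0.16], [0.481, 0.173]]
[[0.443, -0.037], [0.538, -0.037], [0.524, 0.097], [0.434, 0.095]]
[[0.574, 0.137], [0.667, 0.139]]
[[0.506, 0.169], [0.504, 0.305], [0.402, 0.167]]
[[0.473, 0.176], [0.476, 0.165], [0.434, 0.16], [0.432, 0.174]]
[[0.528, -0.034], [0.441, -0.043], [0.429, 0.086], [0.525, 0.092]]
[[0.651, 0.147]]
[[0.528, 0.326], [0.553, 0.2], [0.355, 0.199]]
```

```bash
cat >> h.py <<'E'
def plan(*targets, yaw=None):
    """targets: world TCP; yaw: desired angle(deg) of tool y in world"""
    o,R=st()
    a=np.degrees(np.arctan2(R[1,1],R[0,1]))
    for T in targets: print(T,'shift cm',np.round(100*R.T@(np.array(T)-o['eef_pos']),2))
    if yaw is not None:
        dd=(yaw-a+90)%180-90; print('twist',round(-np.radians(dd),3),'cur yaw',round(a,2),'q7',round(o['q'][6],2))
E
python3 -c "
from h import *
plan((.43,-.25,.3),(.478,.116,.3),yaw=0)"
```

```text
t 1.95 tcp [ 0.2269 -0.6357  0.3039] z [ 0. -0. -1.] y [ 0.336 -0.942  0.   ] F [ 0.4 -0.3  0.1] g 1.001
(0.43, -0.25, 0.3) shift cm [ 32.09 -29.5    0.39]
(0.478, 0.116, 0.3) shift cm [ 48.92 -62.36   0.39]
twist -1.228 cur yaw -70.36 q7 -0.08
```

move_arm(gripper=[1,1,1,1,1], xyz=[[32,-29.5,5],[32,-29.5,5],[32,-29.5,5],[32,-29.5,5],[32,-29.5,5]], twist=[-1.2,-1.2,-1.2,-1.2,-1.2], squeeze=30)

```text
t: 2.37
eef_pos: [0.3236, -0.4507, 0.2802]
tool_rot: [0.0, 0.884, 0.468, -0.0]
contact_force: [1.0, 0.9, 0.3]
gripper_width: 0.999
```

```bash
python3 -c "
from h import *
plan((.43,-.2,.24),(.478,.116,.22),yaw=0)"
```

```text
t 2.37 tcp [ 0.3236 -0.4507  0.2802] z [ 0.    -0.001 -1.   ] y [ 0.827 -0.562  0.001] F [1.  0.9 0.3] g 0.999
(0.43, -0.2, 0.24) shift cm [26.71 -5.3   4.01]
(0.478, 0.116, 0.22) shift cm [ 55.55 -19.1    5.99]
twist -0.597 cur yaw -34.21 q7 0.18
```

move_arm(gripper=[1,1,1,1,1], xyz=[[26.7,-5.3,4],[26.7,-5.3,4],[26.7,-5.3,4],[26.7,-5.3,4],[26.7,-5.3,4]], twist=[-0.6,-0.6,-0.6,-0.6,-0.6])

```text
t: 2.78
eef_pos: [0.4051, -0.2615, 0.25]
tool_rot: [0.001, 0.706, 0.708, 0.0]
contact_force: [0.4, 0.6, -0.1]
gripper_width: 1.006
```

```bash
python3 -c "
from h import *
plan((.478,.116,.19),yaw=0)"
```

```text
t 2.78 tcp [ 0.4051 -0.2615  0.25  ] z [ 0.001 -0.001 -1.   ] y [1.    0.003 0.001] F [ 0.4  0.6 -0.1] g 1.006
(0.478, 0.116, 0.19) shift cm [37.73  7.39  5.98]
twist 0.003 cur yaw 0.16 q7 0.33
```

move_arm(gripper=[1,1,1,1,1], xyz=[[37.7,7.4,4],[37.7,7.4,4],[37.7,7.4,4],[37.7,7.4,4],[37.7,7.4,4]], twist=[0,0,0,0,0])

```text
t: 3.2
eef_pos: [0.4453, -0.0582, 0.2285]
tool_rot: [0.001, 0.708, 0.706, 0.0]
contact_force: [2.0, -0.2, -0.3]
gripper_width: 0.997
```

```bash
python3 -c "
from h import *
plan((.478,.116,.19),yaw=0)"
```

```text
t 3.2 tcp [ 0.4453 -0.0582  0.2285] z [ 0.001 -0.    -1.   ] y [ 1.    -0.004  0.001] F [ 2.  -0.2 -0.3] g 0.997
(0.478, 0.116, 0.19) shift cm [17.43  3.2   3.84]
twist -0.004 cur yaw -0.2 q7 -0.17
```

move_arm(gripper=[1,1,1,1,1], xyz=[[17.4,3.2,3.8],[17.4,3.2,3.8],[17.4,3.2,3.8],[17.4,3.2,3.8],[17.4,3.2,3.8]], twist=[0,0,0,0,0])

```text
t: 3.62
eef_pos: [0.478, 0.1204, 0.1901]
tool_rot: [-0.001, 0.706, 0.708, 0.002]
contact_force: [-0.3, 0.1, 0.5]
gripper_width: 1.002
```

Run:
```python
from h import *
d=save('wrist','w1.png')
print([(np.round(r['centre'],3).tolist(),round(r['p'],2)) for r in spot_point('column_mid','wrist')])
print([(np.round(r['centre'],3).tolist(),round(r['p'],2)) for r in spot_point('column_mid','scene')])
print([(np.round(r['centre'],3).tolist(),round(r['p'],2)) for r in spot_point('guard_a_mid','wrist')])
print([(np.round(r['centre'],3).tolist(),round(r['p'],2)) for r in spot_point('tray_handle','wrist')])
plan((.478,.116,.104),yaw=0)
```

```text
[([0.475, 0.122, 0.044], 0.72)]
[([0.476, 0.119, 0.045], 0.85)]
[([0.462, 0.06, 0.05], 0.79)]
[]
t 3.87 tcp [0.4777 0.1126 0.1903] z [-0.    -0.001 -1.   ] y [ 1.    -0.004 -0.   ] F [ 0.4 -0.4 -0.7] g 1.001
(0.478, 0.116, 0.104) shift cm [0.35 0.03 8.63]
twist -0.004 cur yaw -0.25 q7 -0.63
```

View pics/w1.png

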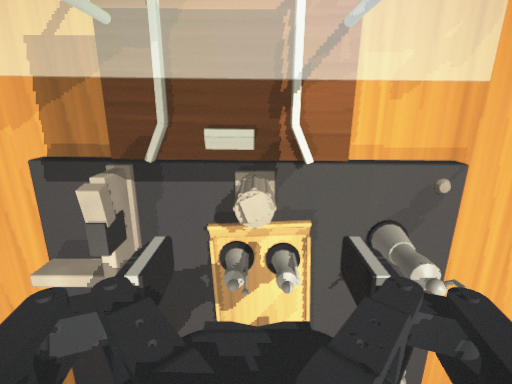

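move_arm(gripper=[1,1,1,0.35,0.2], xyz=[[0.5,-0.1,4],[0.5,-0.1,8.5],[0.5,-0.1,8.5],[0.5,-0.1,8.5],[0.5,-0.1,8.5]], twist=[0,0,0,0,0])

```text
t: 4.28
eef_pos: [0.4774, 0.1181, 0.1065]
tool_rot: [0.0, 0.709, 0.705, 0.0]
contact_force: [0.5, 0.2, -0.5]
gripper_width: 0.75
```

move_arm(gripper=[0.1,0,0,0], xyz=[[0,0,0],[0,0,0],[0,0,0],[0,0,0]], twist=[0,0,0,0])

```text
t: 4.62
eef_pos: [0.4778, 0.1189, 0.1071]
tool_rot: [0.001, 0.708, 0.706, 0.001]
contact_force: [-2.3, -0.3, 9.4]
gripper_width: 0.318
```

```bash
python3 -c "
from h import *
plan((.478,.116,.24),(.4025,-.2265,.18))
save('wrist','w2.png')"
```

```text
t 4.62 tcp [0.4778 0.1189 0.1071] z [ 0.003 -0.    -1.   ] y [ 1.    -0.004  0.003] F [-2.3 -0.3  9.4] g 0.318
(0.478, 0.116, 0.24) shift cm [ -0.29   0.06 -13.29]
(0.4025, -0.2265, 0.18) shift cm [-34.57  -7.38  -7.31]
```

View pics/w2.png

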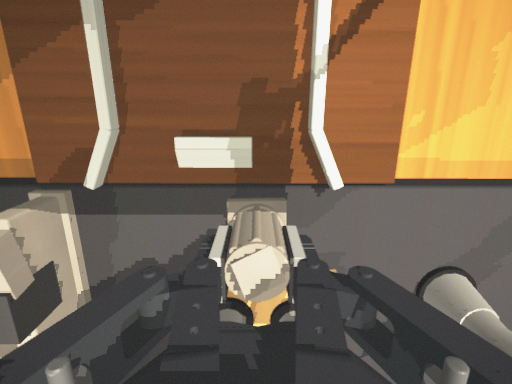

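move_arm(gripper=[0,0,0,0,0], xyz=[[0,0,-4],[0,0,-8],[0,0,-10],[-4,-1,-11],[-8,-2,-11]], twist=[0,0,0,0,0])

```text
t: 5.08
eef_pos: [0.4586, 0.0412, 0.2191]
tool_rot: [0.002, 0.706, 0.708, 0.003]
contact_force: [-0.1, -2.0, -1.7]
gripper_width: 0.32
```

```bash
python3 -c "
from h import *
plan((.4025,-.2265,.21))"
```

```text
t 5.08 tcp [0.4586 0.0412 0.2191] z [ 0.008  0.002 -1.   ] y [1.    0.002 0.008] F [-0.1 -2.  -1.7] g 0.32
(0.4025, -0.2265, 0.21) shift cm [-26.75  -5.68   0.83]
```

move_arm(gripper=[0,0,0,0,0], xyz=[[-26.7,-5.6,0.8],[-26.7,-5.6,0.8],[-26.7,-5.6,0.8],[-26.7,-5.6,0.8],[-26.7,-5.6,0.8]], twist=[0,0,0,0,0])

```text
t: 5.5
eef_pos: [0.4125, -0.1663, 0.2103]
tool_rot: [0.001, 0.708, 0.706, 0.0]
contact_force: [0.8, 0.6, 0.1]
gripper_width: 0.32
```

```bash
python3 -c "
from h import *
plan((.4025,-.2265,.21),(.4025,-.2265,.118))"
```

```text
t 5.5 tcp [ 0.4125 -0.1663  0.2103] z [ 0.002 -0.001 -1.   ] y [ 1.    -0.003  0.002] F [0.8 0.6 0.1] g 0.32
(0.4025, -0.2265, 0.21) shift cm [-6.02 -0.98  0.03]
(0.4025, -0.2265, 0.118) shift cm [-6.01 -1.    9.23]
```

move_arm(gripper=[0,0,0,0,0], xyz=[[-4,-0.7,0],[-6,-1,2],[-6,-1,6],[-6,-1,9.3],[-6,-1,9.3]], twist=[0,0,0,0,0])

```text
t: 5.92
eef_pos: [0.401, -0.2241, 0.1127]
tool_rot: [-0.003, 0.709, 0.706, -0.001]
contact_force: [-0.7, 0.0, -0.2]
gripper_width: 0.319
```

move_arm(gripper=[0,0.55,0.55,0.55,0.55], xyz=[[0,0,0],[0,0,0],[0,0,0],[0,0,0],[0,0,-3]], twist=[0,0,0,0,0])

```text
t: 6.33
eef_pos: [0.4012, -0.2234, 0.1443]
tool_rot: [-0.003, 0.708, 0.706, -0.001]
contact_force: [0.3, -0.9, -0.6]
gripper_width: 0.55
```

```bash
python3 -c "
from h import *
plan((.4025,-.2265,.25),(.6,.076,.25))
save('scene','s2.png')"
```

```text
t 6.33 tcp [ 0.4012 -0.2234  0.1443] z [-0.005  0.003 -1.   ] y [ 1.    -0.002 -0.005] F [ 0.3 -0.9 -0.6] g 0.55
(0.4025, -0.2265, 0.25) shift cm [ -0.28   0.08 -10.57]
(0.6, 0.076, 0.25) shift cm [ 30.02  19.76 -10.59]
```

View pics/s2.png

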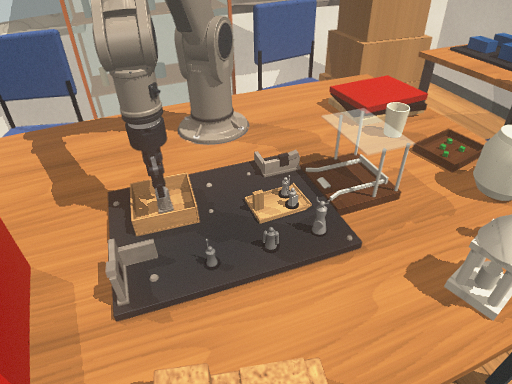

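move_arm(gripper=[0.55,0.55,0.7,0.7,0.7], xyz=[[0,0,-4],[0,0,-8],[30,19.8,-10.6],[30,19.8,-10.6],[30,19.8,-10.6]], twist=[0,0,0,0,0])

```text
t: 6.8
eef_pos: [0.4731, -0.1201, 0.2379]
tool_rot: [0.002, 0.709, 0.705, 0.001]
contact_force: [0.4, -0.6, -0.9]
gripper_width: 0.7
```

```bash
python3 -c "
from h import *
plan((.6,.076,.22),yaw=0)
for n in ['column_mid','scenery_box','champion_mid']:
  for c in ['scene','side']: read_camera(c); print(n,c,[(np.round(r['centre'],3).tolist(),round(r['p'],2)) for r in spot_point(n,c)])
"
```

```text
t 6.8 tcp [ 0.4731 -0.1201  0.2379] z [ 0.004 -0.002 -1.   ] y [ 1.    -0.006  0.004] F [ 0.4 -0.6 -0.9] g 0.7
(0.6, 0.076, 0.22) shift cm [19.69 12.56  1.8 ]
twist -0.006 cur yaw -0.35 q7 -0.06
column_mid scene [([0.406, -0.225, 0.05], 0.82)]
column_mid side [([0.401, -0.222, 0.048], 0.65)]
scenery_box scene []
scenery_box side [([0.406, -0.226, 0.022], 0.67)]
champion_mid scene [([0.598, 0.076, 0.071], 0.92)]
champion_mid side [([0.602, 0.076, 0.071], 0.56)]
```

move_arm(gripper=[0.7,0.7,0.7,0.7,0.7], xyz=[[19.7,12.7,1],[19.7,12.7,1],[19.7,12.7,1],[19.7,12.7,1],[19.7,12.7,1]], twist=[0,0,0,0,0])

```text
t: 7.82
eef_pos: [0.5862, 0.0552, 0.2261]
tool_rot: [0.0, 0.709, 0.706, -0.0]
contact_force: [-0.3, -0.8, 0.7]
gripper_width: 0.7
```

move_arm(gripper=[0.7,0.7], xyz=[[2,1.3,0],[2,1.3,0]], twist=[0,0])

```text
t: 7.98
eef_pos: [0.6002, 0.0806, 0.2264]
tool_rot: [-0.001, 0.706, 0.708, 0.002]
contact_force: [0.1, -0.2, 0.8]
gripper_width: 0.704
```

```bash
python3 -c "
from h import *
plan((.6,.076,.129),yaw=0)
save('wrist','w3.png')
for n in ['champion_mid','tray_handle']:
  for c in ['wrist']: print(n,c,[(np.round(r['centre'],3).tolist(),round(r['p'],2)) for r in spot_point(n,c)])
"
```

```text
t 7.98 tcp [0.6002 0.0806 0.2264] z [ 0.002  0.005 -1.   ] y [1.    0.004 0.002] F [ 0.1 -0.2  0.8] g 0.704
(0.6, 0.076, 0.129) shift cm [-0.5  -0.04  9.74]
twist 0.004 cur yaw 0.21 q7 -0.48
champion_mid wrist [([0.595, 0.082, 0.071], 0.98)]
tray_handle wrist [([0.48, -0.021, 0.059], 0.9), ([0.461, 0.152, 0.001], 0.36), ([0.482, 0.019, 0.027], 0.19)]
```

View pics/w3.png

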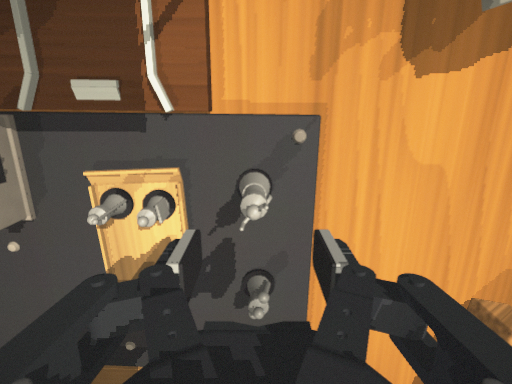

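move_arm(gripper=[0.7,0.7,0.7], xyz=[[-0.2,0,4],[-0.2,0,4],[-0.2,0,4]], twist=[0,0,0])

```text
t: 8.38
eef_pos: [0.5967, 0.0694, 0.1849]
tool_rot: [-0.001, 0.709, 0.705, -0.002]
contact_force: [-0.5, -0.5, 0.9]
gripper_width: 0.702
```

```bash
python3 -c "
from h import *
d=save('wrist','w4.png')
plan((.599,.077,.129),yaw=0)
for n in ['champion_mid']:
  for c in ['wrist']: print(n,c,[(np.round(r['centre'],3).tolist(),round(r['p'],2)) for r in spot_point(n,c)])
"
```

```text
t 8.43 tcp [0.5978 0.0703 0.1865] z [-0.002 -0.001 -1.   ] y [ 1.    -0.005 -0.002] F [ 0.7 -0.5  0.8] g 0.701
(0.599, 0.077, 0.129) shift cm [0.68 0.12 5.75]
twist -0.005 cur yaw -0.29 q7 -0.5
champion_mid wrist [([0.597, 0.079, 0.072], 0.87)]
```

move_arm(gripper=[0.7,0.7,0.7,0.2,0], xyz=[[0.7,0.1,0],[0.7,0.1,3],[0.7,0.1,5.7],[0.7,0.1,5.7],[0.7,0.1,5.7]], twist=[0,0,0,0,0])

```text
t: 8.9
eef_pos: [0.5991, 0.0794, 0.1296]
tool_rot: [-0.0, 0.708, 0.706, -0.0]
contact_force: [-0.4, 0.3, 1.1]
gripper_width: 0.425
```

move_arm(gripper=[0,0,0,0], xyz=[[0,0,0],[0,0,0],[0,0,0],[0,0,0]], twist=[0,0,0,0])

```text
t: 9.23
eef_pos: [0.6004, 0.0794, 0.1311]
tool_rot: [0.001, 0.708, 0.706, 0.001]
contact_force: [-1.0, 1.3, 6.3]
gripper_width: 0.244
```

```bash
python3 -c "
from h import *
d=save('wrist','w5.png'); save('side','d5.png')
plan((.599,.077,.24),yaw=0)
for n in ['tray_handle','tray_room','champion_mid','guard_a_mid']:
  for c in ['scene','side']: read_camera(c); print(n,c,[(np.round(r['centre'],3).tolist(),round(r['p'],2)) for r in spot_point(n,c)])
"
```

```text
t 9.33 tcp [0.6004 0.0794 0.1311] z [ 0.003  0.    -1.   ] y [ 1.    -0.003  0.003] F [-1.1 -0.1  7.2] g 0.243
(0.599, 0.077, 0.24) shift cm [ -0.23  -0.11 -10.89]
twist -0.003 cur yaw -0.18 q7 -0.56
tray_handle scene [([0.487, -0.019, 0.062], 0.98)]
tray_handle side [([0.483, -0.024, 0.056], 0.63)]
tray_room scene [([0.486, 0.021, 0.023], 0.8)]
tray_room side [([0.481, 0.015, 0.023], 0.76), ([0.403, -0.222, 0.05], 0.56)]
champion_mid scene [([0.602, 0.08, 0.07], 0.52)]
champion_mid side [([0.608, -0.034, 0.048], 0.69), ([0.604, 0.075, 0.072], 0.43)]
guard_a_mid scene [([0.458, 0.061, 0.053], 0.5)]
guard_a_mid side [([0.459, 0.058, 0.049], 0.68)]
```

View pics/w5.png

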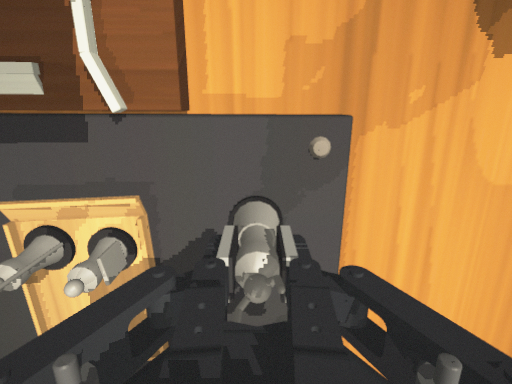

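View pics/d5.png

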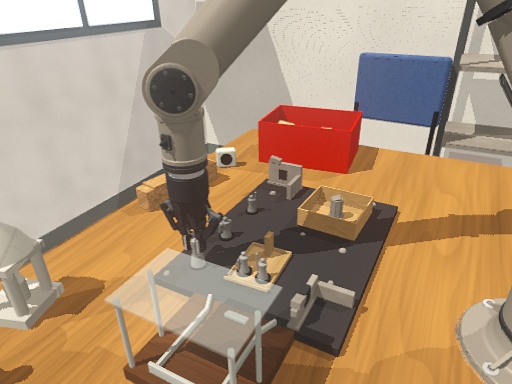

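move_arm(gripper=[0,0,0,0,0], xyz=[[0,0,-3],[0,0,-6],[0,0,-9],[-1.5,-3,-9],[-3,-6,-9]], twist=[0,0,0,0,0])

```text
t: 10.55
eef_pos: [0.5408, 0.0503, 0.2219]
tool_rot: [0.002, 0.708, 0.706, 0.003]
contact_force: [0.1, -1.5, -1.2]
gripper_width: 0.242
```

```bash
python3 -c "
from h import *
plan((.4839,.0189,.215),yaw=0)
"
```

```text
t 10.55 tcp [0.5408 0.0503 0.2219] z [ 0.006  0.002 -1.   ] y [ 1.    -0.002  0.006] F [ 0.1 -1.5 -1.2] g 0.242
(0.4839, 0.0189, 0.215) shift cm [-3.15 -5.69  0.65]
twist -0.002 cur yaw -0.11 q7 -0.45
```

move_arm(gripper=[0,0,0,0], xyz=[[-1.5,-2.8,0],[-3.1,-5.7,0.5],[-3.1,-5.7,0.5],[-3.1,-5.7,0.5]], twist=[0,0,0,0])

```text
t: 10.88
eef_pos: [0.4808, 0.0171, 0.2145]
tool_rot: [0.0, 0.709, 0.705, -0.001]
contact_force: [0.9, -0.1, 0.1]
gripper_width: 0.245
```

```bash
python3 -c "
from h import *
d=save('wrist','w6.png'); save('scene','s6.png')
plan((.4839,.0189,.137),yaw=0)
for n in ['tray_handle','tray_room','champion_mid','guard_a_mid']:
  for c in ['wrist','side']: read_camera(c); print(n,c,[(np.round(r['centre'],3).tolist(),round(r['p'],2)) for r in spot_point(n,c)])
st()
"
```

```text
t 10.98 tcp [0.4832 0.0187 0.2151] z [ 0.002  0.    -1.   ] y [ 1.    -0.003  0.002] F [ 0.3 -0.3 -0.5] g 0.242
(0.4839, 0.0189, 0.137) shift cm [0.01 0.05 7.81]
twist -0.003 cur yaw -0.18 q7 -0.4
tray_handle wrist []
tray_handle side [([0.482, -0.019, 0.06], 0.61), ([0.5, 0.054, 0.052], 0.39)]
tray_room wrist [([0.482, 0.016, 0.023], 0.92), ([0.482, 0.146, -0.002], 0.31)]
tray_room side [([0.483, 0.018, 0.022], 0.71)]
champion_mid wrist [([0.481, 0.016, 0.158], 0.97)]
champion_mid side [([0.486, 0.014, 0.155], 0.82)]
guard_a_mid wrist [([0.46, 0.058, 0.049], 0.71)]
guard_a_mid side [([0.459, 0.06, 0.05], 0.78)]
t 11.78 tcp [0.4822 0.0184 0.2143] z [-0. -0. -1.] y [ 1.    -0.003 -0.   ] F [ 0.3 -0.2  0.2] g 0.244
```

View pics/w6.png

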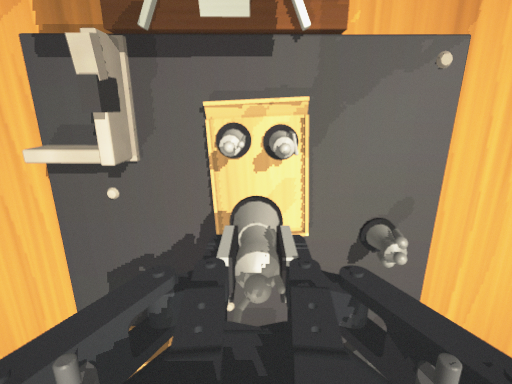

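move_arm(gripper=[0,0,0,0,0], xyz=[[0,0,3],[0,0,5],[0,0,7],[0,0,7.7],[0,0,7.8]], twist=[0,0,0,0,0])

```text
t: 12.2
eef_pos: [0.4812, 0.0185, 0.1353]
tool_rot: [-0.001, 0.708, 0.706, -0.001]
contact_force: [-0.3, 0.2, -0.4]
gripper_width: 0.249
```

```bash
python3 -c "
from h import *
save('scene','s7.png');save('side','d7.png')
st()
for n in ['champion_mid']:
  for c in ['scene','side']: print(n,c,[(np.round(r['centre'],3).tolist(),round(r['p'],2)) for r in spot_point(n,c)])
a=cv2.imread('pics/s7.png')[130:260,230:420];b=cv2.imread('pics/d7.png')[180:310,170:320]
cv2.imwrite('pics/z7.png',np.hstack([cv2.resize(a,None,fx=2.3,fy=2.3,interpolation=2),cv2.resize(b,None,fx=2.3,fy=2.3,interpolation=2)]))
"
```

```text
t 12.3 tcp [0.4823 0.0185 0.1364] z [-0.  0. -1.] y [ 1.    -0.003 -0.   ] F [ 0.9 -1.2 -0.1] g 0.248
champion_mid scene [([0.48, 0.016, 0.076], 0.7)]
champion_mid side [([0.486, 0.013, 0.076], 0.59)]
```

View pics/z7.png

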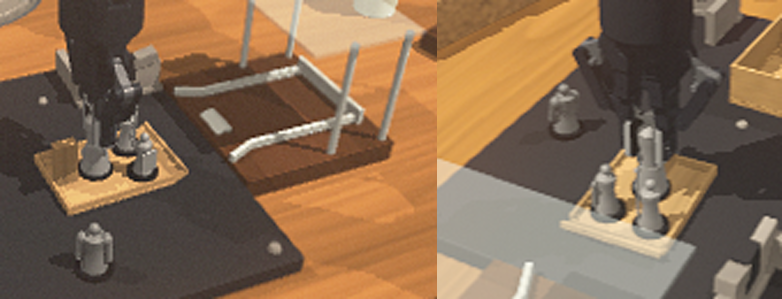

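move_arm(gripper=[0,0.3,0.4,0.5,0.55], xyz=[[0,0,0.1],[0,0,0.1],[0,0,0.1],[0,0,0.1],[0,0,0.1]], twist=[0,0,0,0,0])

```text
t: 12.82
eef_pos: [0.4823, 0.0184, 0.1354]
tool_rot: [0.0, 0.708, 0.706, 0.0]
contact_force: [0.2, -0.1, 0.3]
gripper_width: 0.545
```

```bash
python3 -c "
from h import *
save('scene','s8.png');save('side','d8.png');save('wrist','w8.png')
st()
for n in ['champion_mid']:
  for c in ['scene','side']: print(n,c,[(np.round(r['centre'],3).tolist(),round(r['p'],2)) for r in spot_point(n,c)])
a=cv2.imread('pics/s8.png')[130:260,230:420];b=cv2.imread('pics/d8.png')[180:310,170:320]
cv2.imwrite('pics/z8.png',np.hstack([cv2.resize(a,None,fx=2.3,fy=2.3,interpolation=2),cv2.resize(b,None,fx=2.3,fy=2.3,interpolation=2)]))
"
```

```text
t 12.97 tcp [0.4822 0.0184 0.1354] z [ 0. -0. -1.] y [ 1.    -0.003  0.   ] F [-0.4 -0.1  0.3] g 0.551
champion_mid scene [([0.484, 0.017, 0.074], 0.63)]
champion_mid side [([0.485, 0.014, 0.075], 0.85)]
```

View pics/z8.png

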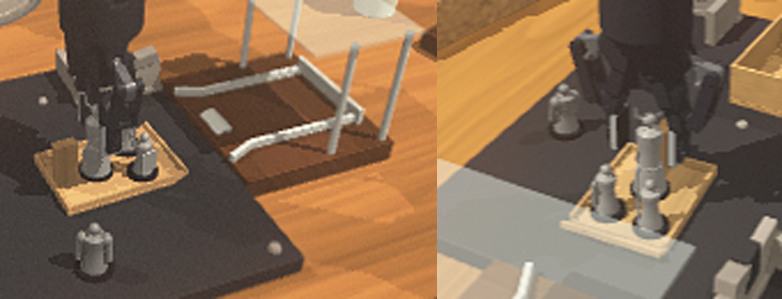

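View pics/w8.png

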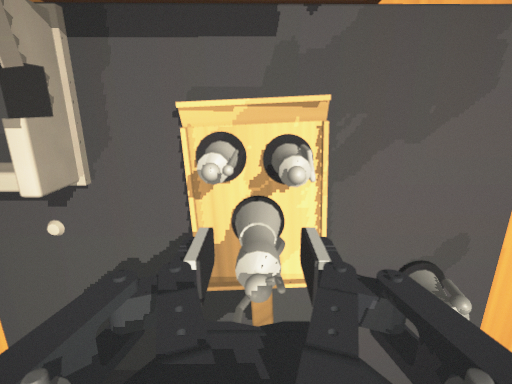

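move_arm(gripper=[0.55,0.55,0.55,0.5,0.5], xyz=[[0,0,-2],[0,0,-4.5],[0,0,-7],[-1.9,0.15,-7],[-3.8,0.3,-7]], twist=[0,0,0,-0.03,-0.07], squeeze=25)

```text
t: 13.48
eef_pos: [0.4862, -0.0189, 0.2071]
tool_rot: [0.001, 0.682, 0.732, 0.001]
contact_force: [0.2, -1.0, 0.2]
gripper_width: 0.501
```

```bash
python3 -c "
from h import *
d=save('wrist','w9.png')
plan((.4858,-.0205,.121),yaw=4)
for n in ['tray_handle','tray_room','champion_mid']:
  for c in ['scene','side','wrist']: read_camera(c); print(n,c,[(np.round(r['centre'],3).tolist(),round(r['p'],2)) for r in spot_point(n,c)])
st()
"
```

```text
t 13.53 tcp [ 0.4857 -0.0241  0.206 ] z [ 0.001 -0.003 -1.   ] y [0.998 0.068 0.001] F [ 0.5 -4.  -0.8] g 0.499
(0.4858, -0.0205, 0.121) shift cm [0.38 0.03 8.5 ]
twist -0.002 cur yaw 3.9 q7 -0.25
tray_handle scene [([0.485, -0.022, 0.057], 0.76)]
tray_handle side [([0.482, -0.019, 0.061], 0.78)]
tray_handle wrist [([0.482, -0.023, 0.055], 0.94)]
tray_room scene [([0.485, 0.02, 0.026], 0.59)]
tray_room side [([0.483, 0.021, 0.022], 0.88)]
tray_room wrist [([0.484, 0.022, 0.027], 0.61)]
champion_mid scene [([0.482, 0.017, 0.075], 0.81)]
champion_mid side [([0.486, 0.011, 0.077], 0.6)]
champion_mid wrist [([0.48, 0.018, 0.076], 0.6)]
t 14.43 tcp [ 0.4851 -0.0196  0.2053] z [-0. -0. -1.] y [ 0.998  0.067 -0.   ] F [ 0.2 -0.5 -0.3] g 0.503
```

View pics/w9.png

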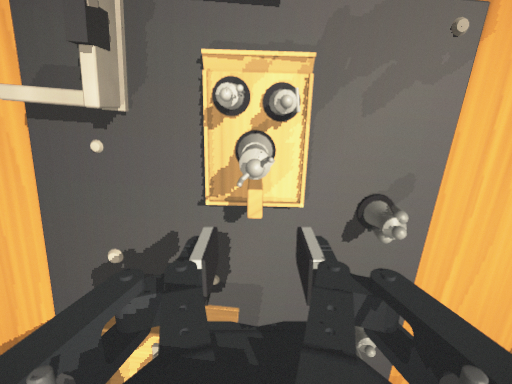

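move_arm(gripper=[0.5,0.5,0.5,0.3,0.2], xyz=[[-0.1,0,4],[-0.1,0,7],[-0.1,0,8.4],[-0.1,0,8.4],[-0.1,0,8.4]], twist=[0,0,0,0,0])

```text
t: 14.85
eef_pos: [0.4849, -0.0204, 0.121]
tool_rot: [-0.001, 0.683, 0.73, -0.0]
contact_force: [0.4, 0.5, 0.3]
gripper_width: 0.232
```

```bash
python3 -c "
from h import *
d=save('wrist','w10.png');d=save('scene','s10.png');d=save('side','d10.png')
st()
a=cv2.imread('pics/s10.png')[130:260,230:420];b=cv2.imread('pics/d10.png')[180:310,170:320]
cv2.imwrite('pics/z10.png',np.hstack([cv2.resize(a,None,fx=2.3,fy=2.3,interpolation=2),cv2.resize(b,None,fx=2.3,fy=2.3,interpolation=2)]))
"
```

```text
t 15.0 tcp [ 0.4862 -0.0205  0.1226] z [ 0.003 -0.    -1.   ] y [0.998 0.067 0.003] F [-1.1 -0.5  0.2] g 0.199
```

View pics/z10.png

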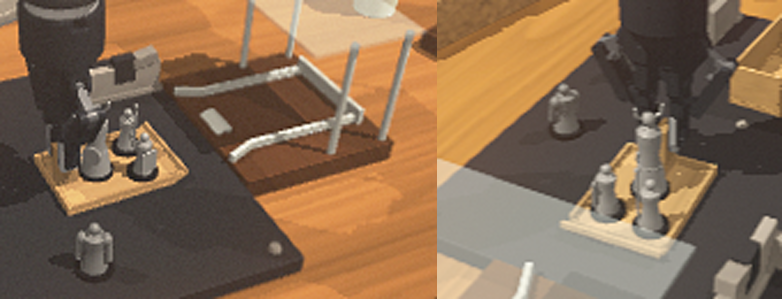

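View pics/w10.png

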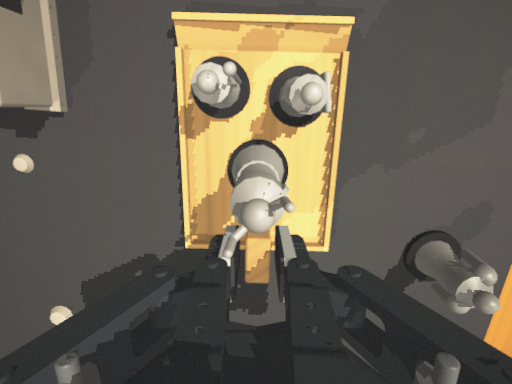

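move_arm(gripper=[0.15,0.1,0,0], xyz=[[0,0,0],[0,0,0],[0,0,0],[0,0,0]], twist=[0,0,0,0], squeeze=25)

```text
t: 15.33
eef_pos: [0.4858, -0.0207, 0.1226]
tool_rot: [0.001, 0.683, 0.73, 0.0]
contact_force: [-1.3, 0.0, 7.3]
gripper_width: 0.135
```

```bash
python3 -c "
from h import *
st()
for n in ['champion_mid','guard_a_mid','guard_b_mid','tray_handle']:
  for c in ['scene','side']: read_camera(c); print(n,c,[(np.round(r['centre'],3).tolist(),round(r['p'],2)) for r in spot_point(n,c)])
plan((.456,.035,.1225),yaw=0)
"
```

```text
t 15.33 tcp [ 0.4858 -0.0207  0.1226] z [ 0.002 -0.    -1.   ] y [0.998 0.066 0.002] F [-1.3  0.   7.3] g 0.135
champion_mid scene [([0.483, 0.016, 0.077], 0.51)]
champion_mid side [([0.485, 0.017, 0.076], 0.67), ([0.402, -0.226, 0.023], 0.64)]
guard_a_mid scene [([0.459, 0.058, 0.053], 0.68)]
guard_a_mid side [([0.46, 0.062, 0.05], 0.58)]
guard_b_mid scene [([0.503, 0.06, 0.052], 0.47)]
guard_b_mid side [([0.454, 0.202, 0.153], 0.72), ([0.403, -0.224, 0.018], 0.66), ([0.5, 0.056, 0.049], 0.57)]
tray_handle scene []
tray_handle side [([0.484, -0.021, 0.056], 0.68)]
t 16.13 tcp [ 0.4857 -0.0206  0.1225] z [ 0.002 -0.    -1.   ] y [0.998 0.066 0.002] F [-1.8 -1.   7.6] g 0.136
(0.456, 0.035, 0.1225) shift cm [ 5.75 -2.6  -0.  ]
twist 0.066 cur yaw 3.81 q7 -0.37
```

move_arm(gripper=[0,0,0,0,0], xyz=[[0.2,-0.1,-0.1],[0.7,-0.3,-0.1],[1.3,-0.6,-0.1],[1.9,-0.9,-0.1],[2.4,-1.1,-0.1]], twist=[0,0.005,0.012,0.02,0.027])

```text
t: 16.55
eef_pos: [0.4724, 0.003, 0.1225]
tool_rot: [0.0, 0.693, 0.721, 0.0]
contact_force: [1.2, -2.7, 1.5]
gripper_width: 0.133
```

```bash
python3 -c "
from h import *
plan((.456,.035,.123),yaw=0)
d=save('wrist','w11.png');d=save('scene','s11.png')
"
```

```text
t 16.55 tcp [0.4724 0.003  0.1225] z [ 0.001 -0.    -1.   ] y [0.999 0.039 0.001] F [ 1.2 -2.7  1.5] g 0.133
(0.456, 0.035, 0.123) shift cm [ 3.26 -1.51 -0.05]
twist 0.039 cur yaw 2.25 q7 -0.45
```

View pics/w11.png

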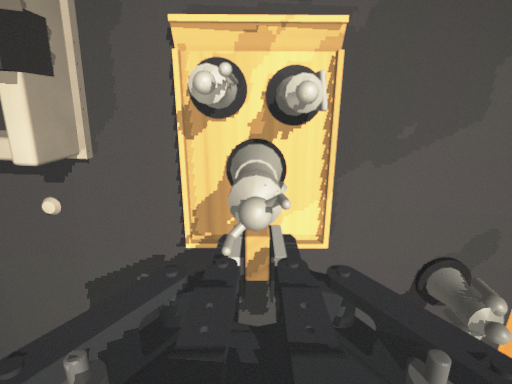

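move_arm(gripper=[0,0,0,0,0], xyz=[[0.6,-0.3,0],[1.3,-0.6,0],[2,-0.9,0],[2.6,-1.2,0],[3.2,-1.5,0]], twist=[0.008,0.016,0.024,0.032,0.039])

```text
t: 17.07
eef_pos: [0.4564, 0.0344, 0.1225]
tool_rot: [0.0, 0.707, 0.707, 0.0]
contact_force: [1.7, -4.5, 4.2]
gripper_width: 0.133
```

```bash
python3 -c "
from h import *
d=save('wrist','w12.png');d=save('scene','s12.png')
plan((.456,.135,.123),yaw=0)
"
```

```text
t 17.17 tcp [0.4558 0.0356 0.1225] z [ 0.     0.001 -1.   ] y [1.    0.002 0.   ] F [-2.   0.1  7.7] g 0.138
(0.456, 0.135, 0.123) shift cm [ 9.94  0.04 -0.04]
twist 0.002 cur yaw 0.14 q7 -0.56
```

View pics/w12.png

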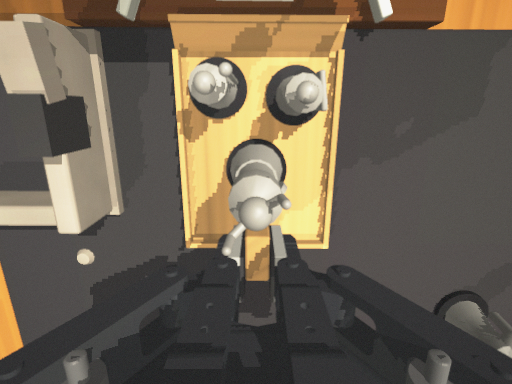

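View pics/s12.png

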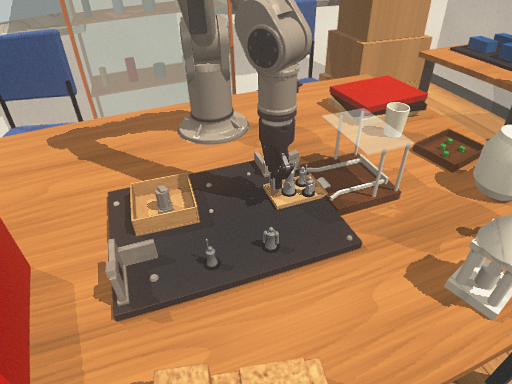

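```bash
python3 -c "
from h import *
d=read_camera('wrist'); im=d['pixels']
cv2.imwrite('pics/w12z.png',cv2.resize(im[0:60,90:420],None,fx=2.4,fy=2.4,interpolation=2)[:,:,::-1])
for uv,z in [((138,6),.034),((371,6),.034),((193,0),.026),((293,0),.026),((172,17),.033),((347,17),.033),((188,246),.03),((329,247),.03),((62,26),.024),((445,26),.024)]:
  print(uv,np.round(onz(d,[uv],z)[0],4))
for n in ['stand','shelf_edge','tray_room']:
  for c in ['scene','side','wrist']: print(n,c,[(np.round(r['centre'],3).tolist(),round(r['p'],2)) for r in spot_point(n,c)])
"
```

```text
(138, 6) [0.3966 0.1539 0.034 ]
(371, 6) [0.5109 0.1543 0.034 ]
(193, 0) [0.4222 0.1591 0.026 ]
(293, 0) [0.4734 0.1593 0.026 ]
(172, 17) [0.4126 0.1495 0.033 ]
(347, 17) [0.4998 0.1498 0.033 ]
(188, 246) [0.4116 0.0216 0.03  ]
(329, 247) [0.5013 0.0212 0.03  ]
(62, 26) [0.3516 0.1474 0.024 ]
(445, 26) [0.5546 0.148  0.024 ]
stand scene [([0.456, 0.147, 0.0], 0.88)]
stand side [([0.456, 0.147, -0.002], 0.78)]
stand wrist [([0.474, 0.114, 0.049], 0.34)]
shelf_edge scene [([0.453, 0.201, 0.153], 0.86), ([0.46, 0.075, 0.024], 0.57)]
shelf_edge side [([0.456, 0.199, 0.158], 0.91), ([0.484, 0.018, 0.024], 0.72)]
shelf_edge wrist []
tray_room scene [([0.458, 0.076, 0.025], 0.87), ([0.453, 0.202, 0.152], 0.61), ([0.483, 0.146, -0.003], 0.48)]
tray_room side [([0.481, 0.017, 0.024], 0.98)]
tray_room wrist []
```

View pics/w12z.png

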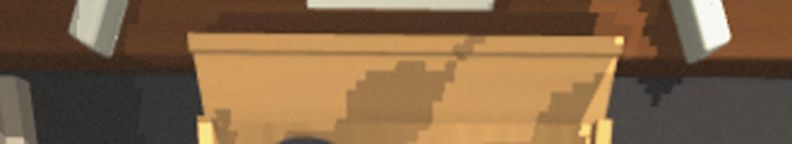

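move_arm(gripper=[0,0,0,0,0], xyz=[[0.3,0,-0.05],[0.8,-0.05,-0.15],[1.3,-0.1,-0.2],[1.8,-0.15,-0.3],[2.3,-0.15,-0.3]], twist=[0,0,0,0,0])

```text
t: 18.08
eef_pos: [0.4541, 0.0485, 0.1252]
tool_rot: [0.003, 0.709, 0.705, -0.006]
contact_force: [1.1, -36.9, 15.0]
gripper_width: 0.138
```

```bash
python3 -c "
from h import *
plan((.4545,.135,.1265),yaw=0)
d=save('wrist','w13.png');d=save('scene','s13.png');d=save('side','d13.png')
a=cv2.imread('pics/s13.png')[130:260,230:420];b=cv2.imread('pics/d13.png')[200:330,170:320]
cv2.imwrite('pics/z13.png',np.hstack([cv2.resize(a,None,fx=2.3,fy=2.3,interpolation=2),cv2.resize(b,None,fx=2.3,fy=2.3,interpolation=2)]))
"
```

```text
t 18.08 tcp [0.4541 0.0485 0.1252] z [-0.005 -0.013 -1.   ] y [ 1.    -0.006 -0.005] F [  1.1 -36.9  15. ] g 0.138
(0.4545, 0.135, 0.1265) shift cm [ 8.65 -0.01 -0.25]
twist -0.006 cur yaw -0.35 q7 -0.6
```

View pics/z13.png

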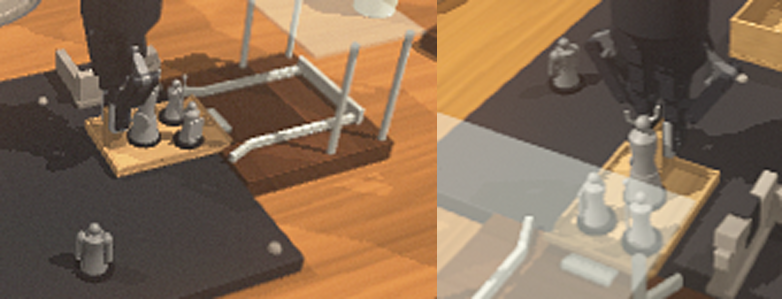

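View pics/w13.png

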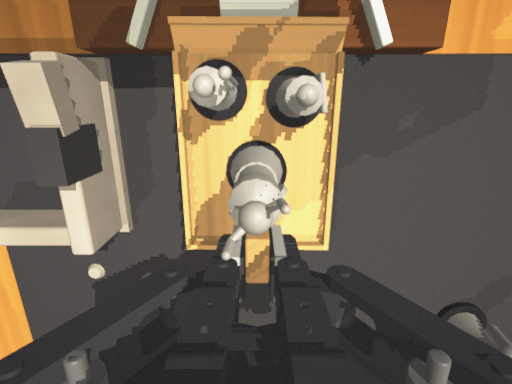

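move_arm(gripper=[0,0,0,0,0], xyz=[[-0.5,0,0],[-1,0,-0.1],[-1,0,-0.2],[-1,0,-0.25],[-0.8,0,-0.25]], twist=[0,0,0,0,0])

```text
t: 18.65
eef_pos: [0.4544, 0.0498, 0.1277]
tool_rot: [-0.0, 0.706, 0.708, 0.0]
contact_force: [0.3, 0.1, -2.8]
gripper_width: 0.133
```

```bash
python3 -c "
from h import *
plan((.4545,.135,.1265),yaw=0)
d=save('wrist','w14.png')
"
```

```text
t 18.65 tcp [0.4544 0.0498 0.1277] z [-0.001  0.001 -1.   ] y [ 1.     0.002 -0.001] F [ 0.3  0.1 -2.8] g 0.133
(0.4545, 0.135, 0.1265) shift cm [8.52 0.02 0.12]
twist 0.002 cur yaw 0.12 q7 -0.58
```

View pics/w14.png

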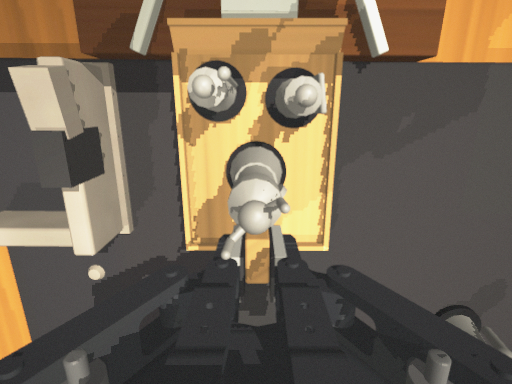

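move_arm(gripper=[0,0,0,0], xyz=[[0.3,0,0],[0.7,0,0],[1.1,0,0],[1.5,0,0]], twist=[0,0,0,0])

```text
t: 19.03
eef_pos: [0.4547, 0.0647, 0.1278]
tool_rot: [-0.0, 0.707, 0.708, 0.0]
contact_force: [-1.0, 0.6, -3.8]
gripper_width: 0.138
```

```bash
python3 -c "
from h import *
plan((.4545,.135,.1265),yaw=0)
d=save('scene','s15.png')
cv2.imwrite('pics/z15.png',cv2.resize(cv2.imread('pics/s15.png')[130:260,230:420],None,fx=4,fy=4,interpolation=2))
"
```

```text
t 19.03 tcp [0.4547 0.0647 0.1278] z [-0.  0. -1.] y [ 1.     0.002 -0.   ] F [-1.   0.6 -3.8] g 0.138
(0.4545, 0.135, 0.1265) shift cm [ 7.03 -0.01  0.13]
twist 0.002 cur yaw 0.09 q7 -0.61
```

View pics/z15.png

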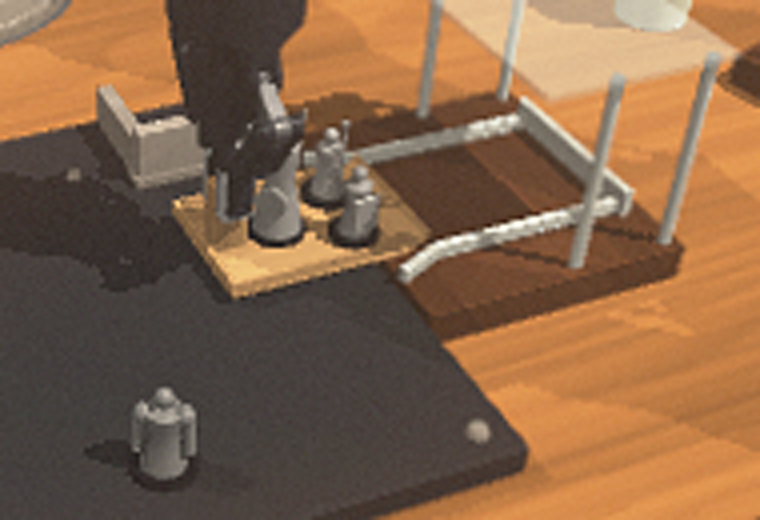

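move_arm(gripper=[0,0,0,0,0], xyz=[[0.5,0,0.05],[1.1,0,0.05],[1.7,0,0.05],[2.3,0,0.05],[2.9,0,0.05]], twist=[0,0,0,0,0])

```text
t: 19.5
eef_pos: [0.4548, 0.0938, 0.1273]
tool_rot: [-0.0, 0.707, 0.708, 0.0]
contact_force: [-0.6, 0.1, -3.2]
gripper_width: 0.136
```

```bash
python3 -c "
from h import *
plan((.4545,.135,.1265),yaw=0)
d=save('wrist','w16.png')
"
```

```text
t 19.5 tcp [0.4548 0.0938 0.1273] z [ 0.  0. -1.] y [1.    0.001 0.   ] F [-0.6  0.1 -3.2] g 0.136
(0.4545, 0.135, 0.1265) shift cm [ 4.12 -0.02  0.09]
twist 0.001 cur yaw 0.07 q7 -0.68
```

View pics/w16.png

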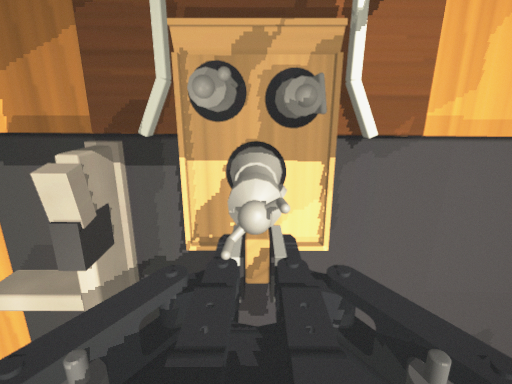

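move_arm(gripper=[0,0,0,0,0], xyz=[[0.6,0,0.05],[1.3,0,0.05],[2.0,0,0.05],[2.7,0,0.05],[3.4,0,0.05]], twist=[0,0,0,0,0])

```text
t: 19.97
eef_pos: [0.4547, 0.1278, 0.1268]
tool_rot: [-0.0, 0.707, 0.708, 0.0]
contact_force: [-0.4, 0.6, -2.9]
gripper_width: 0.136
```

```bash
python3 -c "
from h import *
plan((.4545,.145,.1265),yaw=0)
d=save('wrist','w17.png')
d=save('scene','s17.png')
cv2.imwrite('pics/z17.png',cv2.resize(cv2.imread('pics/s17.png')[100:260,230:420],None,fx=3.5,fy=3.5,interpolation=2))
"
```

```text
t 19.97 tcp [0.4547 0.1278 0.1268] z [ 0.  0. -1.] y [1.    0.001 0.   ] F [-0.4  0.6 -2.9] g 0.136
(0.4545, 0.145, 0.1265) shift cm [ 1.72 -0.02  0.03]
twist 0.001 cur yaw 0.07 q7 -0.75
```

View pics/w17.png

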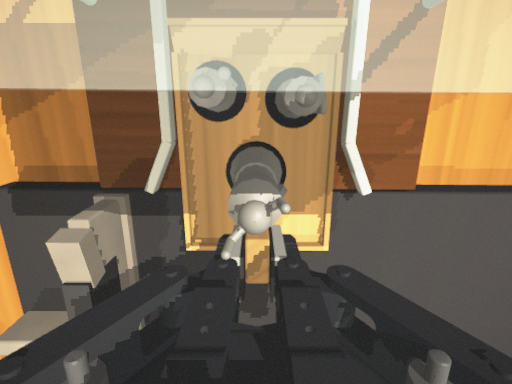

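View pics/z17.png

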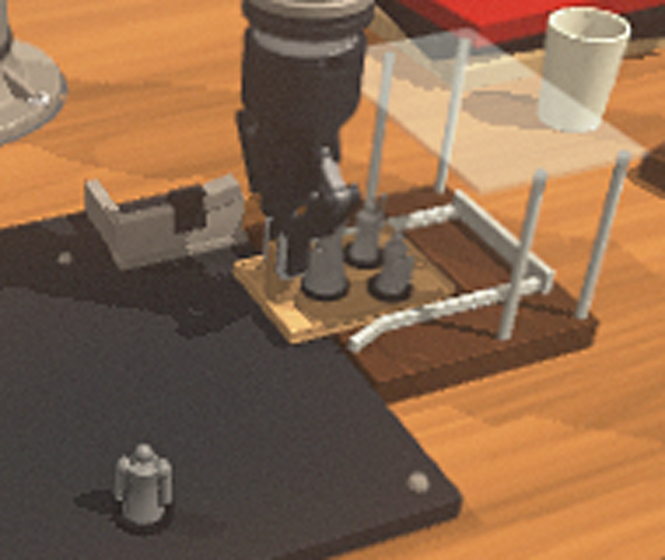

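move_arm(gripper=[0,0,0,0,0], xyz=[[0.5,0,0],[1,0,0.05],[1.4,0,0.1],[1.5,0,0.15],[1.5,0,0.15]], twist=[0,0,0,0,0])

```text
t: 20.48
eef_pos: [0.4551, 0.1395, 0.1262]
tool_rot: [0.002, 0.708, 0.707, -0.002]
contact_force: [-3.6, -11.3, 17.6]
gripper_width: 0.14
```

```bash
python3 -c "
from h import *
st()
"
```

```text
t 20.48 tcp [0.4551 0.1395 0.1262] z [-0.    -0.005 -1.   ] y [ 1.    -0.001 -0.   ] F [ -3.6 -11.3  17.6] g 0.14
```

move_arm(gripper=[0,0,0.2,0.3,0.4], xyz=[[-0.2,0,-0.08],[-0.2,0,-0.1],[-0.2,0,-0.1],[-0.2,0,-0.1],[-0.2,0,-0.1]], twist=[0,0,0,0,0])

```text
t: 20.9
eef_pos: [0.4549, 0.1406, 0.1264]
tool_rot: [-0.0, 0.707, 0.708, 0.0]
contact_force: [-0.1, -0.4, -0.5]
gripper_width: 0.401
```

```bash
python3 -c "
from h import *
st()
d=save('wrist','w18.png')
"
```

```text
t 20.9 tcp [0.4549 0.1406 0.1264] z [ 0.     0.001 -1.   ] y [1.    0.001 0.   ] F [-0.1 -0.4 -0.5] g 0.401
```

View pics/w18.png

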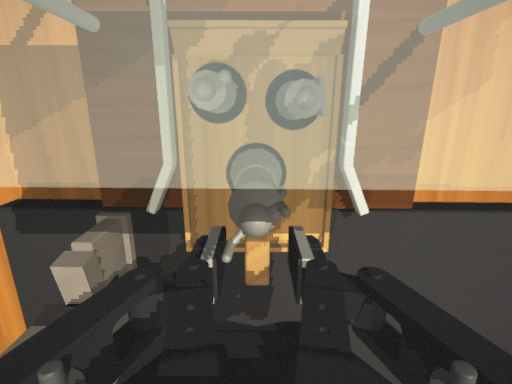

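move_arm(gripper=[0.4,0.4,0.4,0.4,0.4], xyz=[[0,0,-2],[-0.5,0,-5],[-3,0,-7],[-6,0,-8],[-10,0,-8]], twist=[0,0,-0.12,-0.24,-0.36])

```text
t: 21.37
eef_pos: [0.4565, 0.0477, 0.2087]
tool_rot: [0.002, 0.573, 0.819, 0.002]
contact_force: [1.0, 0.7, -0.4]
gripper_width: 0.402
```

```bash
python3 -c "
from h import *
d=save('scene','s19.png');save('side','d19.png')
plan((.4545,.045,.18),yaw=90)
a=cv2.imread('pics/s19.png')[120:250,250:420];b=cv2.imread('pics/d19.png')[220:384,130:300]
cv2.imwrite('pics/z19.png',np.hstack([cv2.resize(a,(390,300),interpolation=2),cv2.resize(b,(390,300),interpolation=2)]))
for n in ['tray_handle','stand']:
  for c in ['scene','side']: print(n,c,[(np.round(r['centre'],3).tolist(),round(r['p'],2)) for r in spot_point(n,c)])
"
```

```text
t 21.47 tcp [0.4552 0.0402 0.2063] z [-0.    -0.003 -1.   ] y [ 0.944  0.329 -0.001] F [ 1.2  0.2 -0.6] g 0.399
(0.4545, 0.045, 0.18) shift cm [0.48 0.09 2.63]
twist -1.235 cur yaw 19.22 q7 -0.14
tray_handle scene [([0.454, 0.138, 0.064], 0.67)]
tray_handle side []
stand scene [([0.456, 0.147, 0.001], 0.57)]
stand side []
```

View pics/z19.png

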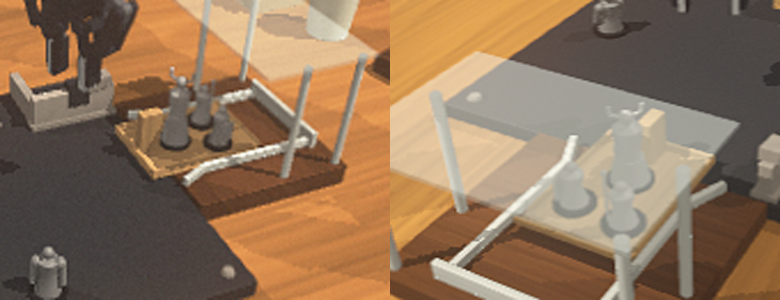

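move_arm(gripper=[0.5,0.7,1,1,1], xyz=[[0,0,0],[0,0,0],[0,0,0],[0,0,0],[0,0,0]], twist=[-0.125,-0.25,-0.375,-0.5,-0.625])

```text
t: 22.08
eef_pos: [0.455, 0.0482, 0.2061]
tool_rot: [-0.0, 0.294, 0.956, 0.0]
contact_force: [0.2, -0.1, -0.5]
gripper_width: 0.998
```

move_arm(gripper=[1,1,1,1,1], xyz=[[0,0,0],[0,0,0],[0,0,0],[0,0,0],[0,0,0]], twist=[-0.122,-0.244,-0.366,-0.488,-0.61])

```text
t: 22.5
eef_pos: [0.4549, 0.0482, 0.2061]
tool_rot: [-0.0, -0.006, 1.0, 0.0]
contact_force: [-1.0, 0.9, 0.5]
gripper_width: 1.004
```

```bash
python3 -c "
from h import *
plan((.4545,.04,.105),yaw=90)
"
```

```text
t 22.5 tcp [0.4549 0.0482 0.2061] z [-0.     0.001 -1.   ] y [-0.012  1.     0.001] F [-1.   0.9  0.5] g 1.004
(0.4545, 0.04, 0.105) shift cm [ 0.05 -0.82 10.11]
twist 0.012 cur yaw 90.7 q7 0.96
```

move_arm(gripper=[1,1,1,1,1], xyz=[[0,-0.6,3],[0,-0.6,6],[0,-0.6,8.5],[0,-0.6,9.8],[0,-0.6,9.8]], twist=[0.01,0.01,0.01,0.01,0.01])

```text
t: 22.92
eef_pos: [0.4533, 0.0418, 0.1056]
tool_rot: [-0.003, 0.002, 1.0, 0.0]
contact_force: [0.4, 0.3, 0.0]
gripper_width: 0.994
```

```bash
python3 -c "
from h import *
d=save('scene','s20.png');save('side','d20.png');save('wrist','w20.png')
st()
a=cv2.imread('pics/s20.png')[120:250,250:420];b=cv2.imread('pics/d20.png')[200:364,130:300]
cv2.imwrite('pics/z20.png',np.hstack([cv2.resize(a,(390,300),interpolation=2),cv2.resize(b,(390,300),interpolation=2)]))
"
```

```text
t 23.07 tcp [0.4555 0.0417 0.1088] z [ 0.001  0.001 -1.   ] y [0.004 1.    0.001] F [ 0.2 -0.2 -0.4] g 1.002
```

View pics/z20.png

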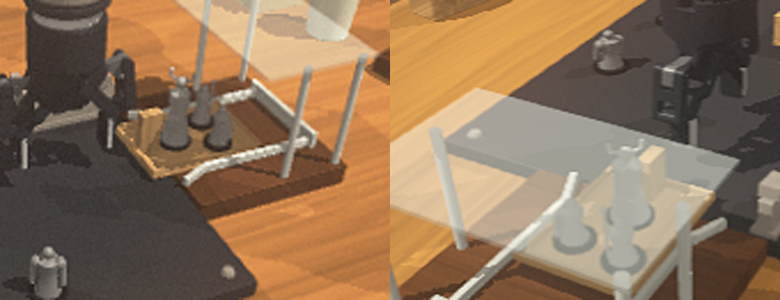

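View pics/w20.png

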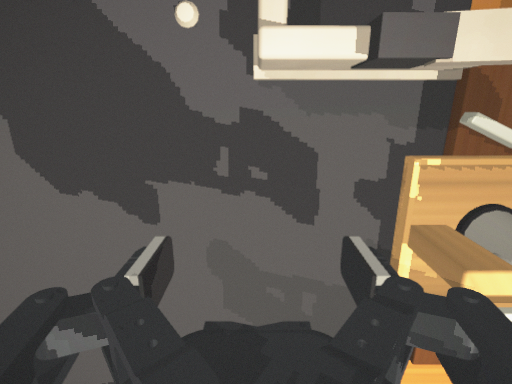

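move_arm(gripper=[1,1,1,1,1], xyz=[[0,0.8,0],[0,1.6,0],[0,2.1,0],[0,2.6,0],[0,2.9,0]], twist=[0,0,0,0,0])

```text
t: 23.48
eef_pos: [0.4555, 0.0704, 0.1086]
tool_rot: [0.0, 0.003, 1.0, 0.0]
contact_force: [-0.3, 0.0, -0.6]
gripper_width: 1.003
```

```bash
cat > v.py <<'E'
from h import *
import sys
k=sys.argv[1]
d=save('scene',f's{k}.png');save('side',f'd{k}.png');save('wrist',f'w{k}.png')
st()
a=cv2.imread(f'pics/s{k}.png')[120:250,250:420];b=cv2.imread(f'pics/d{k}.png')[200:364,130:300];c=cv2.imread(f'pics/w{k}.png')
A=np.hstack([cv2.resize(a,(390,300),interpolation=2),cv2.resize(b,(390,300),interpolation=2)])
C=np.zeros((300,780,3),np.uint8); C[:,:400]=cv2.resize(c,(400,300))
cv2.imwrite(f'pics/z{k}.png',np.vstack([A,C]))
E
python3 v.py 21
```

```text
t 23.63 tcp [0.4553 0.0695 0.1083] z [ 0. -0. -1.] y [ 0.006  1.    -0.   ] F [-0.6  0.3  0.1] g 1.0
```

View pics/z21.png

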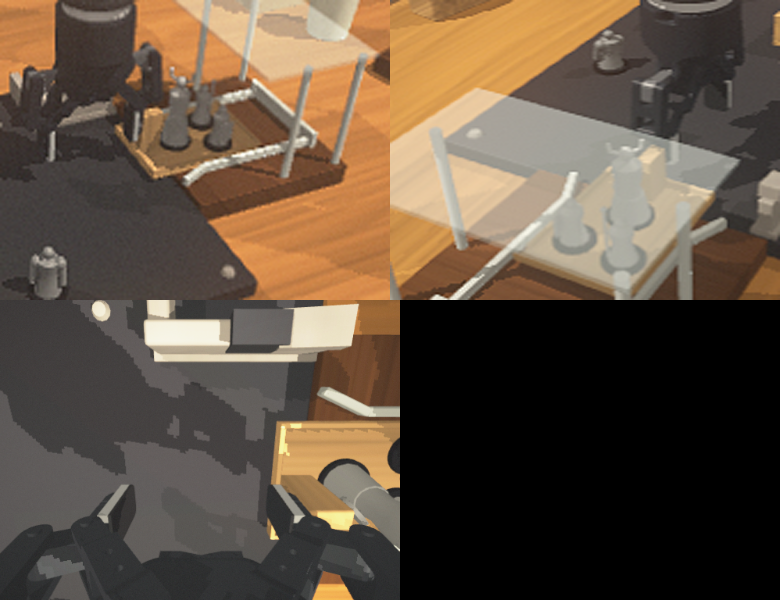

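move_arm(gripper=[1,1,1,1,1], xyz=[[0,0.2,0],[0,0.5,0],[0,0.8,0],[0,1.1,0],[0,1.4,0]], twist=[0,0,0,0,0])

```text
t: 24.05
eef_pos: [0.4554, 0.0825, 0.1081]
tool_rot: [-0.0, 0.004, 1.0, -0.001]
contact_force: [-0.5, -3.9, 1.1]
gripper_width: 1.002
```

```bash
python3 v.py 22
```

```text
t 24.2 tcp [0.4553 0.0836 0.1081] z [-0.  0. -1.] y [0.006 1.    0.   ] F [ 0.2 -0.7 -0.9] g 1.0
```

View pics/z22.png

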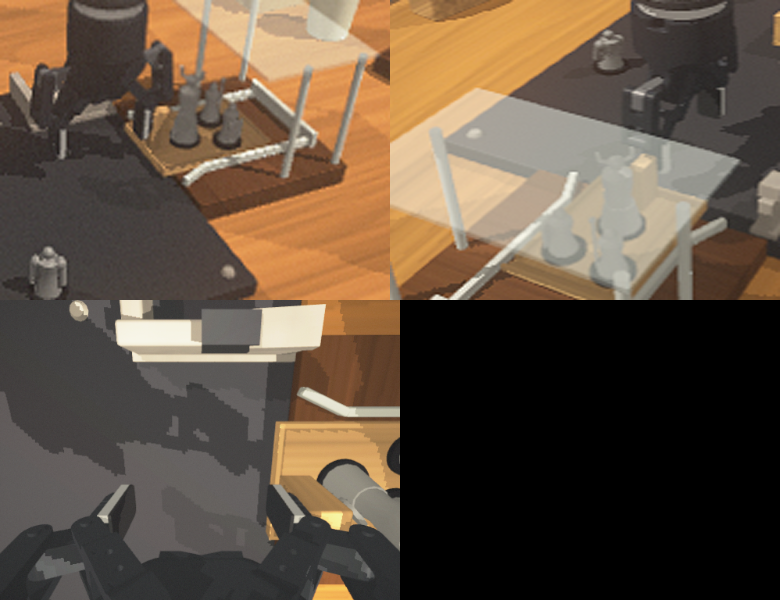

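move_arm(gripper=[1,1,1,1,1], xyz=[[0,0.2,0],[0,0.6,0],[0,1,0],[0,1.4,0],[0,1.8,0]], twist=[0,0,0,0,0])

```text
t: 24.62
eef_pos: [0.4553, 0.1017, 0.1081]
tool_rot: [-0.0, 0.003, 1.0, 0.0]
contact_force: [0.4, -1.9, 1.0]
gripper_width: 1.001
```

```bash
python3 v.py 23
```

```text
t 24.77 tcp [0.4554 0.1024 0.1082] z [ 0.     0.001 -1.   ] y [0.005 1.    0.001] F [-0.3  0.6  0.4] g 0.998
```

View pics/z23.png

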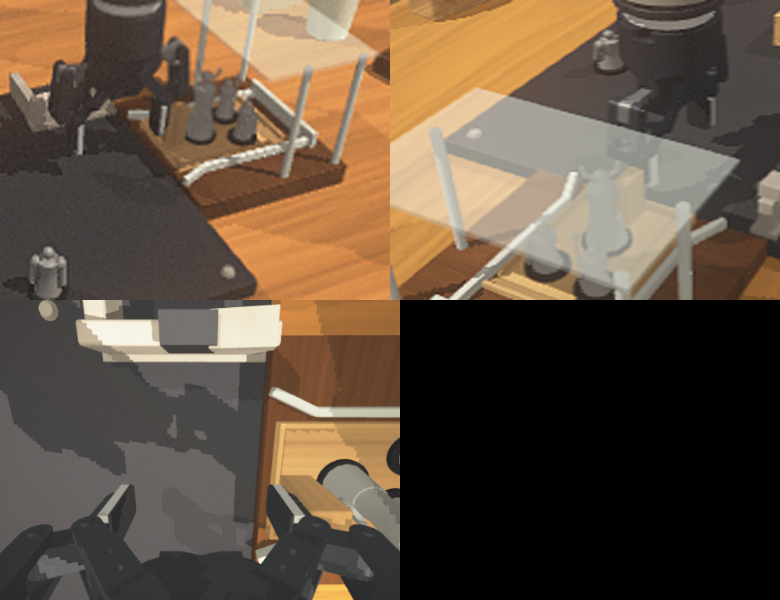

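move_arm(gripper=[1,1,1,1,1], xyz=[[0,0.2,0],[0,0.5,0],[0,0.8,0],[0,1.1,0],[0,1.4,0]], twist=[0,0,0,0,0])

```text
t: 25.18
eef_pos: [0.4556, 0.115, 0.1082]
tool_rot: [-0.0, 0.003, 1.0, -0.0]
contact_force: [0.3, -3.1, 1.1]
gripper_width: 0.998
```

```bash
python3 v.py 24
```

```text
t 25.33 tcp [0.4555 0.1159 0.1082] z [ 0.     0.001 -1.   ] y [0.005 1.    0.001] F [ 1.1 -1.1 -1.2] g 1.002
```

View pics/z24.png

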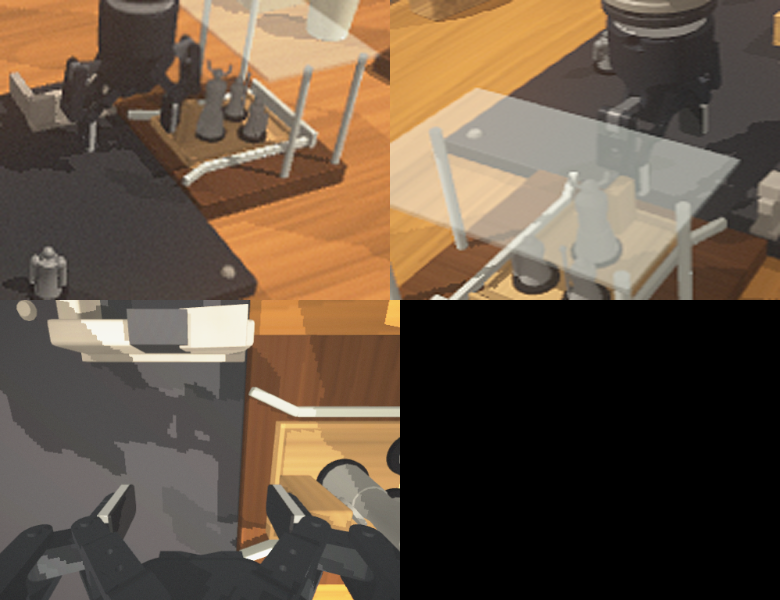

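move_arm(gripper=[1,1,1,1], xyz=[[0,0.2,0],[0,0.4,0],[0,0.6,0],[0,0.8,0]], twist=[0,0,0,0])

```text
t: 25.67
eef_pos: [0.4556, 0.123, 0.1082]
tool_rot: [-0.0, 0.003, 1.0, -0.0]
contact_force: [0.3, -4.0, 2.0]
gripper_width: 0.995
```

```bash
python3 v.py 25
```

```text
t 25.82 tcp [0.4555 0.1238 0.1081] z [ 0.     0.001 -1.   ] y [0.006 1.    0.001] F [ 0.7 -1.8  0.1] g 1.001
```

View pics/z25.png

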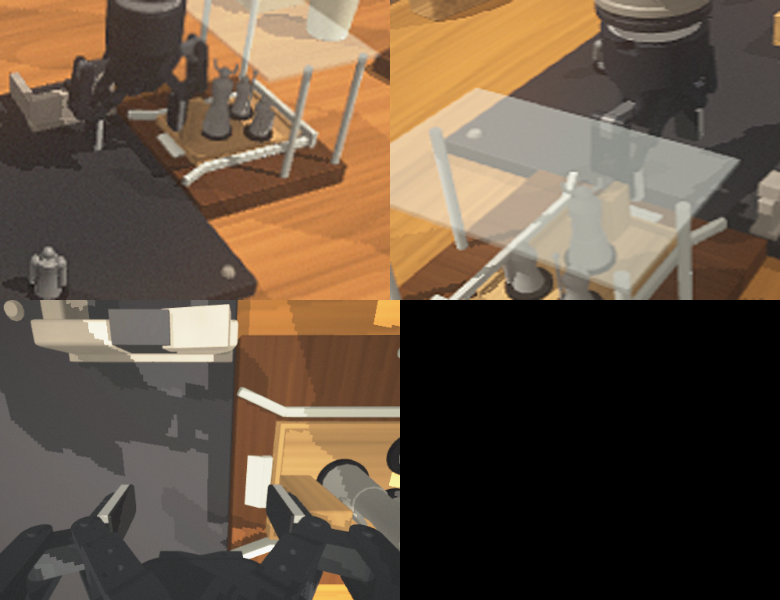

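```bash
python3 -c "
import cv2
a=cv2.imread('pics/w25.png')[180:340,280:440];b=cv2.imread('pics/s25.png')[140:200,290:390]
cv2.imwrite('pics/q25.png',cv2.hconcat([cv2.resize(a,(400,400),interpolation=2),cv2.resize(b,(400,400),interpolation=2)]))"
```

```text
(no output)
```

View pics/q25.png

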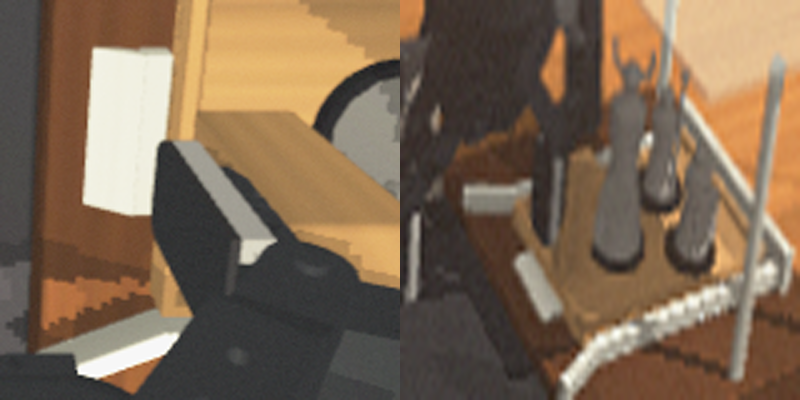

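move_arm(gripper=[1,1,1], xyz=[[0,0.1,0],[0,0.2,0],[0,0.3,0]], twist=[0,0,0])

```text
t: 26.07
eef_pos: [0.4556, 0.1258, 0.1082]
tool_rot: [-0.0, 0.003, 1.0, -0.0]
contact_force: [-0.6, -3.6, 2.7]
gripper_width: 0.998
```

```bash
python3 v.py 26;python3 -c "
import cv2
a=cv2.imread('pics/w26.png')[180:340,280:440];b=cv2.imread('pics/s26.png')[140:200,290:390]
cv2.imwrite('pics/q26.png',cv2.hconcat([cv2.resize(a,(400,400),interpolation=2),cv2.resize(b,(400,400),interpolation=2)]))"
```

```text
t 26.22 tcp [0.4556 0.1263 0.1081] z [-0.  0. -1.] y [0.006 1.    0.   ] F [-0.1 -2.8  1. ] g 1.0
```

View pics/q26.png

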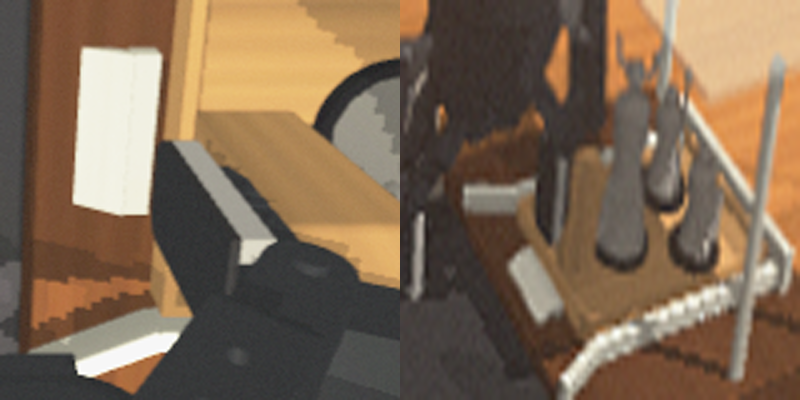

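move_arm(gripper=[1,1,1,1,1], xyz=[[0,-0.5,0],[0,-2,0],[0,-5,0],[0,-8,0],[0,-9,-4]], twist=[0,0,0,0,0])

```text
t: 26.63
eef_pos: [0.4514, 0.0315, 0.1433]
tool_rot: [-0.006, 0.005, 1.0, -0.001]
contact_force: [0.5, -0.9, -0.0]
gripper_width: 0.995
```

move_arm(gripper=[1,1,1,1,1], xyz=[[0,-3,-3],[0,-6,-6],[0,-9,-8],[0,-12,-10],[0,-12,-10]], twist=[0,0,0,0,0])

```text
t: 27.05
eef_pos: [0.4559, -0.0899, 0.2512]
tool_rot: [0.003, 0.007, 1.0, -0.002]
contact_force: [0.7, -0.0, 0.3]
gripper_width: 1.003
```

```bash
python3 v.py 27
python3 - <<'E'
from h import *
a=cv2.imread('pics/s27.png')[130:210,280:400]; cv2.imwrite('pics/q27.png',cv2.resize(a,(780,520),interpolation=2))
for n in ['tray_handle','champion_mid','guard_a_mid','guard_b_mid','column_mid','scenery_box','stand','other_a_mid','other_b_mid']:
  for c in ['scene','side']: print(n,c,[(np.round(r['centre'],3).tolist(),round(r['p'],2)) for r in spot_point(n,c)])
E
```

```text
t 27.2 tcp [ 0.4542 -0.0835  0.2481] z [ 0.001  0.    -1.   ] y [0.007 1.    0.   ] F [-2.2  0.5  0.7] g 1.001
tray_handle scene [([0.454, 0.195, 0.065], 0.56)]
tray_handle side []
champion_mid scene [([0.452, 0.234, 0.078], 0.67)]
champion_mid side [([0.606, -0.165, 0.041], 0.71), ([0.457, 0.2, 0.155], 0.43), ([0.474, 0.268, 0.054], 0.39)]
guard_a_mid scene [([0.434, 0.273, 0.054], 0.63)]
guard_a_mid side [([0.435, 0.276, 0.055], 0.56)]
guard_b_mid scene [([0.473, 0.274, 0.055], 0.58)]
guard_b_mid side [([0.477, 0.267, 0.053], 0.95)]
column_mid scene [([0.405, -0.225, 0.05], 0.68), ([0.483, 0.148, -0.002], 0.67)]
column_mid side [([0.403, -0.221, 0.05], 0.72)]
scenery_box scene [([0.407, -0.227, 0.02], 0.64)]
scenery_box side [([0.404, -0.226, 0.022], 0.9)]
stand scene [([0.455, 0.147, -0.0], 0.76)]
stand side [([0.456, 0.148, 0.0], 0.71), ([0.456, 0.235, 0.028], 0.48)]
other_a_mid scene [([0.606, -0.035, 0.051], 0.67)]
other_a_mid side [([0.604, -0.036, 0.045], 0.56)]
other_b_mid scene [([0.601, -0.16, 0.044], 0.78), ([0.403, -0.228, 0.048], 0.49), ([0.459, 0.236, 0.029], 0.34)]
other_b_mid side [([0.605, -0.164, 0.044], 0.52)]
```

View pics/z27.png

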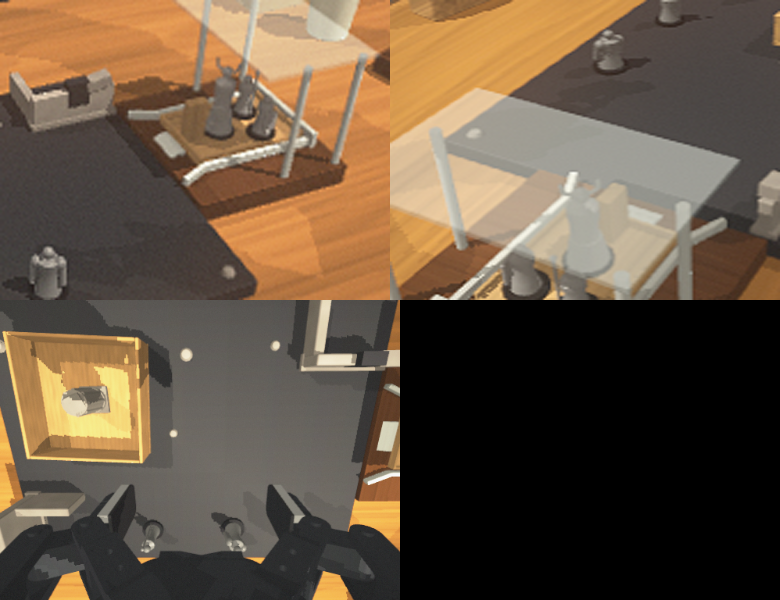

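View pics/q27.png

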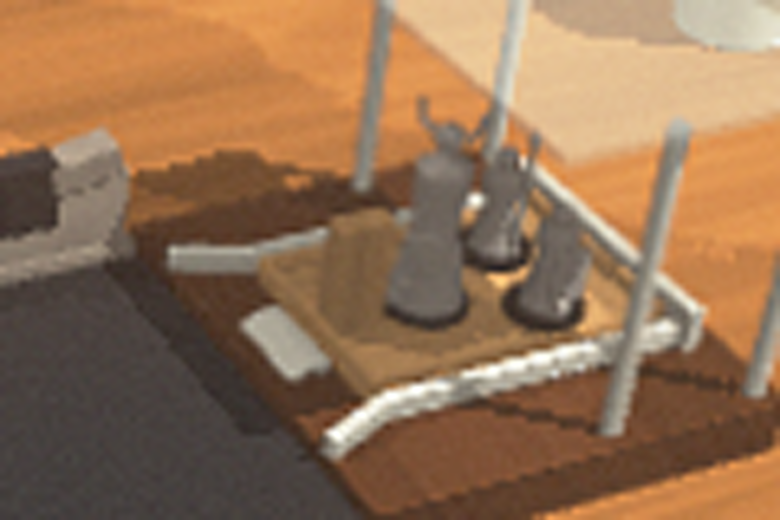

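The tray is home: its handle is about 48 mm inside the stand's front edge and the catch is up behind it. All three figures stand upright, and the column is in the box. Handing in.

```bash
python3 -c "
from h import *
st(); hand_in()"
```

```text
t 28.1 tcp [ 0.4543 -0.0838  0.2482] z [ 0.  0. -1.] y [0.006 1.    0.   ] F [-0.3 -0.8 -0.5] g 0.998
the job is handed in; nothing more can be done
```

The job is done and handed in at t ≈ 28 s of the 61 s allowed.

**What I did**
- I put the column in the scenery box and stood the champion on the tray behind the guards.
- I gripped the handle and dragged the tray over the step. It jammed there once at about 37 N, so I backed off and raised the tool from about 3 to 5 mm above its starting height. The tray was carried partly in the grip over the step, then set down.
- The moves could not tilt the tool. I pushed the tray the last 55 mm home with the back of one open finger against the handle, then backed away.

**What the last checks showed**
- **Tray:** the scene camera put the handle about 48 mm inward of the stand's front edge and centred in the lane. The pictures show the catch up behind the tray; I had no joint reading to confirm it.
- **Figures on the tray:** the champion and both guards stand upright, judged by eye in the pictures.
- **Column and bystanders:** the column is in the box, let go, about 29 mm above its origin. The two other figures are within about 5 mm of where they started, about the networks' own error.
- **Robot:** clear of everything at hand-in.
- **Checks that failed or disagreed:** the side camera did not find the handle through the shelf. It also gave wrong positions for the champion there (best guess 0.606, -0.165), so the champion rests on the scene camera and the pictures.

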